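# Fetch the tea light from under the jars

### The arm

A 6-joint arm with a two-finger parallel gripper is mounted at the origin on a cart in front of the work surface, level with it; the furniture and walls round the work are solid. World frame = base frame: x ahead of the robot, y to its left, z up, the work surface at z = 0. Lengths are in mm, angles in rad, forces in N, time in s.
With the tool pointing down it reaches from about 350 to 775 mm from the base axis. Payload 7.3 kg.
Tool frame: the origin (TCP) lies midway between the tips of the shut fingers; the grasp point (between the pads) lies grip_depth behind it (grip_depth is the distance from the TCP to the grasp point, in mm); z points along the fingers, y is the line along which they close (so a half turn about z gives the same grasp; the last joint's range is limited). The gripper opens to 92 mm and grips with 3 to 60 N. Pads are 19 mm wide; open, the fingers measure 130 mm over their backs; the gripper's body (75 mm by 190 mm) begins 47 mm behind the grasp point.
Start: joints at [-1.389, 0.342, 1.524, -0, 1.275, -0.146], TCP at [169.052, -497.058, 226.741] pointing down, gripper open.
Joint ranges: [-2.53, 2.53], [-0.77, 2.02], [0.04, 2.7], [-1, 4.14], [0.28, 2.66], [-3.11, 3.11]. Speed limits (rad/s): [2.57, 2.57, 3.14, 3.14, 3.14, 3.14].

### API

Orientations are given as a unit quaternion [w, x, y, z].
In Python, from bench import * gives the robot as it stands. The module is installed in compiled form; this text tells all that it offers.
- The arm moves only by the tool carry_out, never from a script. Its arguments are lists of equal length, an entry for each row: "twist": the turn, a rotation vector about the tool's x, y, z in rad, a list of three; "dp": the shift along the tool's x, y, z in m, a list of three; "fingers": the finger opening in m, from 0 to 0.0918. A call has 1 to 8 rows; each row shifts and turns the commanded pose from where the row before left it, along the tool's axes as they then stand; what a row does not reach is not made up. A row lasts 1/10 s, in which the tool goes at most 50 mm and 8.59 degrees, less where a joint would pass 70% of its speed; a pose out of reach is approached as far as the arm can. A call is refused whole if a number of a shift passes 0.05 or a number of a turn 0.15, either way. A call with a gripper value outside its range is refused whole. The fingers move at their own pace and stop on an object; the grip force is fixed at half the most. Time passes only in rows, so rows that do not move let the fingers close. It gives the time, the measured TCP pose, the force, the opening and the grip force at its end, in the units of the state.
- sense(): the state, without advancing time (a new reading comes with each control period).
- camera(name): name is "scene" or "top" or "wrist"; returns a dict with "image" (420x560x3 uint8, red, green, blue), "fx", "fy", "cx", "cy" (pixels), "view" (4x4, takes a point from world to camera coordinates). Camera axes: x right, y down, z forward; pixel columns grow to the right and rows downward; lengths in mm; the calibration is good to about 2 mm. A picture is of the moment at which its call begins. There is no depth.
- close_job(): hands the job in; it is judged then, once.
The state is a dict: "t": time; "joint_pos": joint angles; "joint_vel": joint speeds; "joint_torque": joint torques, N m; "eef_pos": TCP position; "tcp_rot": TCP orientation; "wrist_force": force on the tool from outside, world axes, zero at the start; "moment": the same for the moment, N m; "finger_gap": finger opening in mm; "gripper_force": force on a finger pad.
Only numpy, scipy, OpenCV 4.12 (cv2) and the standard library are available. Lean on these libraries where they do the work, as an engineer would, in place of code of your own. Each camera call takes 0.05 s, during which the arm holds its last target. There are 200 camera calls.

### The job

Take the tea light out of the glass-lidded wooden box and set it down into the socket of the candle holder, sitting flat; leave the roll of tape where it lies in the box. The three jars that stand on the lid are in the way: first set them all down upright to the side on the worktop, and never tip one over. At the end the lid is shut again and each jar stands back upright on it, in its own old place.

Things in the scene. Friction and masses are not known exactly. Their poses are not given: they have to be found in the camera images.
- box: Dark wooden box, fixed on the worktop, 160 mm deep (x), 290 mm wide (y), 52 mm high without its lid; walls and floor 8 mm thick (inner floor 8 mm above the worktop, 144 x 274 mm). Origin: centre of the underside; x points to the hinged side (away from the robot), y to the left, z up. The worktop between box and candle holder is bare, 160 mm or wider.
- lid (a joint): Hinge of the box lid, rad: 0 shut, grows as it opens up and away from the robot, stop at 1.9. Hinge line along the box's y at its x = +80, z = 52 mm. Flat wooden frame with a flush clear glass pane, 160 x 290 x 10 mm; shut, its top is 62 mm above the worktop. Stiff hinge: the lid stays at any angle; about 6 N at the knob lift it, 1 to 3 N shut it.
- lid_knob (a point): Centre of the grip of the brass knob on the lid's top, near the middle of its front edge: an upright round knob 18 to 20 mm across and 34 mm tall. This point lies on the knob's axis, 25 mm above the lid's top; shut, it is at x = -62 mm, y = 0, z = 87 mm in the box's frame. It turns with the lid, at radius 146 mm round the hinge.
- honey_jar: Squat glass jar with a dark lid, 61 mm across, 82 mm tall, 0.29 kg, standing on the lid. Origin: centre of the underside, z up.
- salt_shaker: Cream ceramic shaker with a black domed cap, 45 mm across at most, 78 mm tall, 0.11 kg, standing on the lid; grip it about 40 mm above its foot. Origin: centre of the underside, z up.
- spice_jar: Slim spice jar with a dark cap, 41 mm across, 105 mm tall, 0.11 kg, standing on the lid. Origin: centre of the underside, z up.
- tea_light: Tea light, a round candle in a thin cup, 38 mm across, 15 mm high, 20 g, lying on the inner floor of the box under the glass. Origin: centre of the underside, z up.
- tape_roll: Roll of tape lying flat in the box, 104 mm across, 25 mm high, with a hole. It stays where it is. Origin: centre of the underside.
- candle_holder: White ceramic candle holder, fixed: a saucer 104 mm across, rim 10 mm high, with a finger loop at +y; in its middle a round, slightly flared socket, 47 mm wide inside at its floor (9 mm up) and 52 mm at its rim (17 mm up). Origin: centre of the underside. Fixed behind: coffee maker (330 mm tall, from x = 0.68 m); right, a wall cabinet (from x = 0.65 m, 450 mm up).
Things that resemble listed ones, but are neither listed nor needed, are in the scene too. Leave any pink look-alike of the spice_jar alone.

How it is judged:
By the outcome, as a careful person would: the job done as asked, in the order asked, and still so for the second after the job is handed in, with the robot touching nothing.
It also fails if it takes over 149 s, if anything falls off the work surface, if the arm or the gripper's body presses on something with over 40 N, if the wrist force passes 120 N, or if a joint passes its speed limit or range.

## Working session

There is one attempt and no reset: what is moved stays moved. The work goes in short steps, Python scripts to look and compute and a tool call to move; the robot and the scene stay as the last step left them, time stands still between calls to the robot, and variables do not carry over. Pictures are saved under pics/ and viewed, at most 14 in all, crops included, and the job is handed in when it is done.

Besides the shell and the picture viewer there is one more tool, called after "Call:" by a JSON object that holds its "name" and its "arguments", one argument or row to a line. carry_out: Moves the arm, as the interface text tells. Its arguments: {"type":"object","properties":{"twist":{"type":"array","items":{"type":"array","items":{"type":"number"}}},"dp":{"type":"array","items":{"type":"array","items":{"type":"number"}}},"fingers":{"type":"array","items":{"type":"number"}}},"required":["twist","dp","fingers"]}

```bash
mkdir -p pics; ls; python3 - <<'E'
from bench import *
import cv2
s=sense(); print({k:s[k] for k in ('t','eef_pos','tcp_rot','finger_gap')})
try: print(grip_depth)
except Exception as e: print(e); print([k for k in dir() if k[0]!='_'])
for n in ('scene','top'):
    c=camera(n); print(n,c['fx'],c['cx'],c['cy'],c['view'])
    cv2.imwrite(f'pics/{n}0.png',cv2.resize(c['image'][:,:,::-1],(800,600),interpolation=cv2.INTER_CUBIC))
    cv2.imwrite(f'raw_{n}0.png',c['image'][:,:,::-1])
E
```

```text
pics
{'t': 0.0, 'eef_pos': array([ 168.95173753, -496.63303379,  226.04765264]), 'tcp_rot': array([-7.73074813e-04,  9.86598464e-01,  1.63165166e-01, -3.15745393e-05]), 'finger_gap': 91.45570207204996}
18.8
scene 394.0708011877028 281.4872200615535 204.32857539848897 [[-7.39228618e-01 -6.73209723e-01 -1.81581614e-02  5.07487971e+02]
 [-4.40161244e-01  5.03381428e-01 -7.43549068e-01  2.02880945e+02]
 [ 5.09704943e-01 -5.41660232e-01 -6.68434787e-01  8.02370681e+02]
 [ 0.00000000e+00  0.00000000e+00  0.00000000e+00  1.00000000e+00]]
top 491.02658235223 275.7162708857796 211.1382884833319 [[-2.74269176e-02 -9.99246893e-01  2.74483195e-02  1.73749153e+02]
 [-9.85922938e-01  2.25101927e-02 -1.65678158e-01  5.29264364e+02]
 [ 1.64935518e-01 -3.16059690e-02 -9.85797818e-01  9.28756171e+02]
 [ 0.00000000e+00  0.00000000e+00  0.00000000e+00  1.00000000e+00]]
```

View pics/scene0.png

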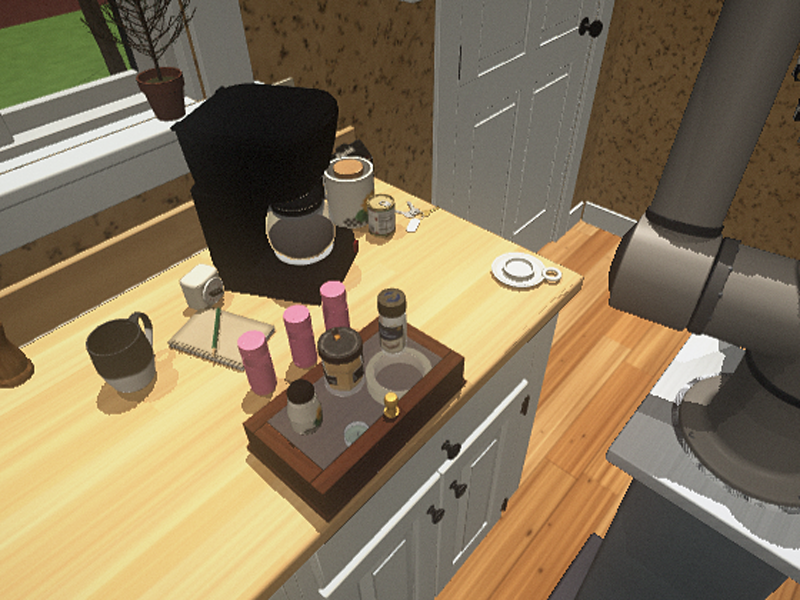

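View pics/top0.png

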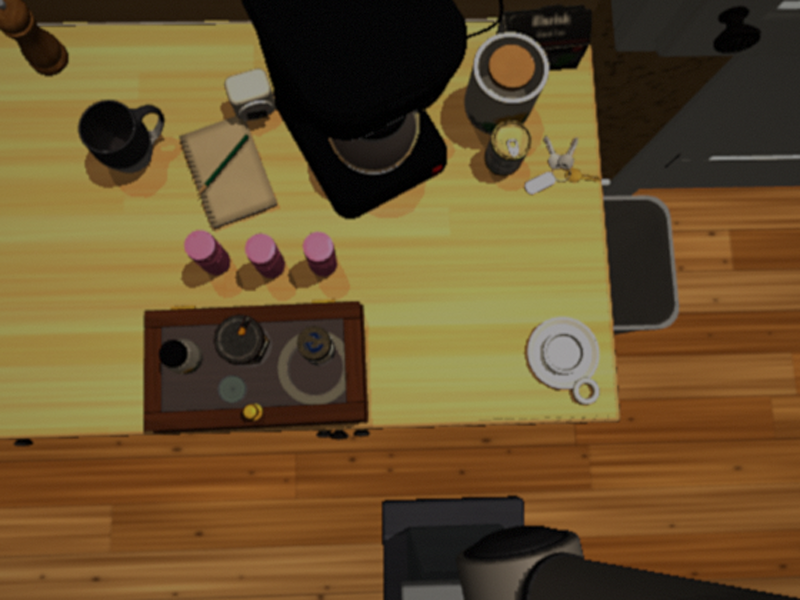

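Scene view (800 px): the salt shaker is at (303,405), honey jar (341,360), spice jar (392,320), knob (390,404), tea light (356,432) and holder (518,270). 

In the top view:
- **Spice jar:** the dark-capped slim one at (315,345) on the lid. The look-alikes are the pink jars at (208,252), (265,256) and (320,254).
- **Tea light:** the disc at (232,389). It could be confused with the knob at (252,411) or the holder's socket at (563,352).
- **Honey jar:** (242,340). It could be confused with the can at (510,140), the canister at (510,70) or the mug at (115,135).
- **Salt shaker:** (180,355). It could be confused with the grinder at (35,40).

```bash
cat > h.py <<'E'
from bench import *
import numpy as np, cv2
from scipy.spatial.transform import Rotation as R
def ray(c,p):
    V=c['view']; d=V[:3,:3].T@np.array([(p[0]-c['cx'])/c['fx'],(p[1]-c['cy'])/c['fy'],1.]); o=-V[:3,:3].T@V[:3,3]; return o,d
def cast(c,p,z):
    o,d=ray(c,p); return o+d*(z-o[2])/d[2]
def proj(c,P):
    q=c['view'][:3,:3]@np.array(P,float)+c['view'][:3,3]; return np.array([c['fx']*q[0]/q[2]+c['cx'],c['fy']*q[1]/q[2]+c['cy']])
def tri(c1,p1,c2,p2):
    A=[];b=[]
    for c,p in((c1,p1),(c2,p2)):
        o,d=ray(c,p); d/=np.linalg.norm(d); M=np.eye(3)-np.outer(d,d); A.append(M); b.append(M@o)
    return np.linalg.lstsq(np.vstack(A),np.hstack(b),rcond=None)[0]
def pose():
    s=sense(); q=s['tcp_rot']; return s,s['eef_pos'],R.from_quat([q[1],q[2],q[3],q[0]])
def crop(im,x0,y0,x1,y1,k,name):
    cv2.imwrite('pics/'+name,cv2.resize(im[y0:y1,x0:x1,::-1],None,fx=k,fy=k,interpolation=cv2.INTER_CUBIC))
E
python3 - <<'E'
from h import *
t=camera('top'); s=camera('scene')
K=.7
T=lambda x,y,z:np.round(cast(t,(x*K,y*K),z))
for n,p,z in [('c1',(145,312),62),('c2',(361,303),62),('c3',(366,420),62),('c4',(146,430),62),('salt',(174,354),78+62),('honey',(241,338),144),('spice',(314,342),167),('knob',(252,411),96),('tea',(232,389),23),('tape',(313,367),33),('hold',(563,352),12),('p1',(202,246),105),('p2',(262,249),105),('p3',(319,247),105)]: print(n,T(*p,z))
print('knob tri',tri(t,(252*K,411*K),s,(391*K,400*K)),'salt',tri(t,(174*K,354*K),s,(300*K,389*K)),'spice',tri(t,(314*K,342*K),s,(391*K,298*K)))
b=t['image'][195:310,95:265]; b=cv2.convertScaleAbs(b,alpha=1.6)
h=s['image'][190:370,165:335]
cv2.imwrite('pics/crop1.png',np.hstack([cv2.resize(b,(440,298),interpolation=cv2.INTER_CUBIC),cv2.resize(h[:,:],(281,298),interpolation=cv2.INTER_CUBIC)])[:,:,::-1])
def blob(c,lo,hi,roi,name):
    x0,y0,x1,y1=roi; H=cv2.cvtColor(c['image'][y0:y1,x0:x1],cv2.COLOR_RGB2HSV)
    m=cv2.inRange(H,lo,hi); k=max(cv2.findContours(m,cv2.RETR_EXTERNAL,cv2.CHAIN_APPROX_NONE)[0],key=cv2.contourArea)
    (cx,cy),r=cv2.minEnclosingCircle(k); e=cv2.fitEllipse(k); print(name,cv2.contourArea(k),'circ',(cx+x0,cy+y0,r),'ell',(e[0][0]+x0,e[0][1]+y0),e[1]); return k+[x0,y0]
blob(t,(0,0,110),(180,70,255),(365,215,425,290),'holder')
blob(t,(0,0,0),(180,255,25),(105,230,135,265),'saltcap')
blob(t,(75,15,0),(105,255,255),(145,255,180,290),'tea')
blob(t,(20,150,100),(40,255,255),(165,278,190,300),'knob')
E
```

```text
c1 [524. 494.  62.]
c2 [529. 206.  62.]
c3 [373. 202.  62.]
c4 [368. 488.  62.]
salt [459. 433. 140.]
honey [476. 351. 144.]
spice [466. 261. 167.]
knob [388. 345.  96.]
tea [420. 385.  23.]
tape [447. 273.  33.]
hold [461. -79.  12.]
p1 [602. 410. 105.]
p2 [596. 332. 105.]
p3 [597. 258. 105.]
knob tri [388.35371707 347.59542834  82.90968541] salt [460.24200408 436.09019426 129.83195193] spice [466.46030285 260.85113127 161.84289125]
holder 2169.0 circ (398.0, 252.5, 33.185184478759766) ell (395.7556915283203, 249.35985946655273) (46.57469177246094, 62.74453353881836)
saltcap 263.0 circ (120.47260284423828, 247.3356170654297, 9.671784400939941) ell (120.623215675354, 247.2525463104248) (18.209293365478516, 18.51873016357422)Traceback (most recent call last):
  File "<stdin>", line 16, in <module>
  File "<stdin>", line 12, in blob
ValueError: max() iterable argument is empty
```

View pics/crop1.png

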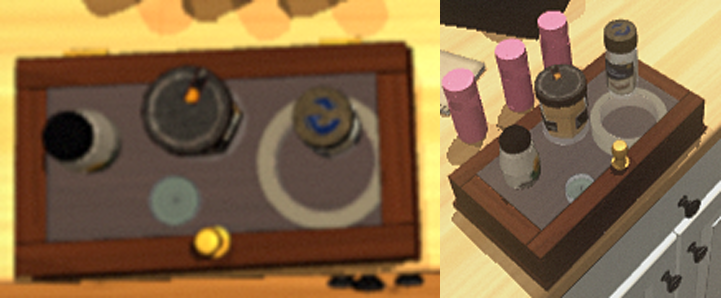

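The crop confirms the choices: salt cap at crop (67,136), honey (187,110), spice cap (323,118), tea light (174,201), knob (209,242). Worked-out points agree with the sizes: box 288 x 156 mm, centred near (449,347), yaw about 0.02.

I'll first turn the tool so the fingers close along the box's x, then fly to the spice jar.

Call:
{"name": "carry_out", "arguments": {
  "twist": [
    [0, 0, -0.14],
    [0, 0, -0.14],
    [0, 0, -0.14],
    [0, 0, -0.14],
    [0, 0, -0.14],
    [0, 0, -0.14],
    [0, 0, -0.14],
    [0, 0, -0.14]
  ],
  "dp": [
    [0, 0, 0],
    [0, 0, 0],
    [0, 0, 0],
    [0, 0, 0],
    [0, 0, 0],
    [0, 0, 0],
    [0, 0, 0],
    [0, 0, 0]
  ],
  "fingers": [0.09, 0.09, 0.09, 0.09, 0.09, 0.09, 0.09, 0.09]
}}

```text
t: 1.0
eef_pos: [169.0, -496.9, 226.5]
tcp_rot: [-0.0, 0.747, 0.664, 0.0]
wrist_force: [0.1, 0.1, -0.6]
finger_gap: 90.2
gripper_force: 0.0
```

Call:
{"name": "carry_out", "arguments": {
  "twist": [
    [0, 0, -0.14],
    [0, 0, 0],
    [0, 0, 0],
    [0, 0, 0],
    [0, 0, 0],
    [0, 0, 0],
    [0, 0, 0],
    [0, 0, 0]
  ],
  "dp": [
    [0, 0, 0],
    [0.03, 0.04, 0],
    [0.03, 0.04, 0],
    [0.03, 0.04, 0],
    [0.03, 0.04, 0],
    [0.03, 0.04, 0],
    [0.03, 0.04, 0],
    [0.03, 0.04, 0]
  ],
  "fingers": [0.09, 0.09, 0.09, 0.09, 0.09, 0.09, 0.09, 0.09]
}}

```text
t: 1.8
eef_pos: [446.8, -280.7, 226.7]
tcp_rot: [0.0, 0.701, 0.713, -0.0]
wrist_force: [0.3, -0.6, -0.7]
finger_gap: 90.1
gripper_force: 0.0
```

Call:
{"name": "carry_out", "arguments": {
  "twist": [
    [0, 0, 0],
    [0, 0, 0],
    [0, 0, 0],
    [0, 0, 0],
    [0, 0, 0],
    [0, 0, 0],
    [0, 0, 0],
    [0, 0, 0]
  ],
  "dp": [
    [0.04, 0, 0],
    [0.04, 0, 0],
    [0.04, 0, 0],
    [0.04, 0, 0],
    [0.04, 0, 0],
    [0.04, 0, 0],
    [0.04, 0, 0],
    [0.04, 0, 0]
  ],
  "fingers": [0.09, 0.09, 0.09, 0.09, 0.09, 0.09, 0.09, 0.09]
}}

```text
t: 2.6
eef_pos: [439.6, 39.2, 226.7]
tcp_rot: [0.0, 0.701, 0.713, -0.0]
wrist_force: [0.2, -0.2, -0.7]
finger_gap: 89.9
gripper_force: 0.0
```

```bash
cat >> h.py <<'E'
def to(P,yaw=None):
    s,p,r=pose(); d=r.inv().apply(np.array(P)-p)
    ya=r.apply([0,1,0]); print('t',round(s['t'],2),'tcp',np.round(p,1),'yaw',round(np.arctan2(ya[1],ya[0]),4),'zax',np.round(r.apply([0,0,1]),3),'gap',round(s['finger_gap'],1),'F',np.round(s['wrist_force'],1),'->tool mm',np.round(d,1))
E
python3 - <<'E'
from h import *
to((466,261,226)); print(sense()['joint_pos'].round(2))
E
```

```text
t 2.6 tcp [439.6  39.2 226.7] yaw 0.0168 zax [ 0. -0. -1.] gap 89.9 F [ 0.2 -0.2 -0.7] ->tool mm [221.3  30.1   0.7]
[-0.08  0.19  1.74 -0.    1.22 -0.1 ]
```

Call:
{"name": "carry_out", "arguments": {
  "twist": [
    [0, 0, 0],
    [0, 0, 0],
    [0, 0, 0],
    [0, 0, 0],
    [0, 0, 0],
    [0, 0, 0]
  ],
  "dp": [
    [0.04, 0.006, 0],
    [0.04, 0.006, 0],
    [0.04, 0.006, 0],
    [0.04, 0.006, 0],
    [0.04, 0.006, 0],
    [0.021, 0, 0]
  ],
  "fingers": [0.09, 0.09, 0.09, 0.09, 0.09, 0.09]
}}

```text
t: 3.2
eef_pos: [466.2, 261.9, 226.3]
tcp_rot: [-0.0, 0.7, 0.714, 0.0]
wrist_force: [-0.2, 0.0, 0.5]
finger_gap: 90.2
gripper_force: 0.0
```

```bash
python3 - <<'E'
from h import *
to((466,261,226)); c=camera('wrist'); np.save('w1.npy',c,allow_pickle=True); crop(c['image'],0,0,560,420,1,'w1.png')
for P in [(466,261,167),(476,351,144),(460,435,140),(388,346,96),(420,385,23)]: print(P,proj(c,P).round(1))
E
```

```text
t 3.2 tcp [466.2 261.9 226.3] yaw 0.0189 zax [-0.     0.001 -1.   ] gap 90.2 F [-0.2  0.   0.5] ->tool mm [-0.9 -0.3  0.3]
(466, 261, 167) [280.8 226. ]
(476, 351, 144) [297.1  95.6]
(460, 435, 140) [276.2 -39.3]
(388, 346, 96) [191.8 104.9]
(420, 385, 23) [239.3  70.8]
```

View pics/w1.png

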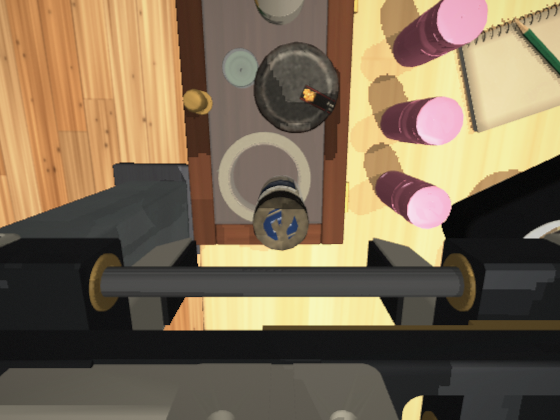

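The wrist picture shows the spice cap at (280,220), honey at (296,87), tea light (240,68) and knob (197,102). All are within about 5 mm of the computed points. Next I lower onto the spice jar and grip it.

Call:
{"name": "carry_out", "arguments": {
  "twist": [
    [0, 0, 0],
    [0, 0, 0],
    [0, 0, 0],
    [0, 0, 0]
  ],
  "dp": [
    [0.002, 0, 0.03],
    [0, 0, 0.03],
    [0, 0, 0.03],
    [0, 0, 0.03]
  ],
  "fingers": [0.09, 0.09, 0.09, 0.09]
}}

```text
t: 3.65
eef_pos: [466.0, 260.8, 105.5]
tcp_rot: [0.0, 0.701, 0.713, -0.0]
wrist_force: [0.1, 0.1, -0.9]
finger_gap: 90.1
gripper_force: 0.0
```

Call:
{"name": "carry_out", "arguments": {
  "twist": [
    [0, 0, 0],
    [0, 0, 0],
    [0, 0, 0],
    [0, 0, 0],
    [0, 0, 0],
    [0, 0, 0],
    [0, 0, 0],
    [0, 0, 0]
  ],
  "dp": [
    [0, 0, 0],
    [0, 0, 0],
    [0, 0, 0],
    [0, 0, 0],
    [0, 0, 0],
    [0, 0, 0],
    [0, 0, 0],
    [0, 0, 0]
  ],
  "fingers": [0.035, 0.035, 0.035, 0.035, 0.035, 0.035, 0.035, 0.035]
}}

```text
t: 4.45
eef_pos: [466.3, 261.2, 107.1]
tcp_rot: [0.0, 0.701, 0.713, 0.0]
wrist_force: [-1.3, -0.0, 3.7]
finger_gap: 40.4
gripper_force: 29.9
```

Call:
{"name": "carry_out", "arguments": {
  "twist": [
    [0, 0, 0],
    [0, 0, 0],
    [0, 0, 0],
    [0, 0, 0],
    [0, 0, 0],
    [0, 0, 0],
    [0, 0, 0],
    [0, 0, 0]
  ],
  "dp": [
    [0, 0, -0.02],
    [0, 0, -0.02],
    [0, 0, -0.01],
    [-0.02, 0, 0],
    [-0.03, 0, 0],
    [-0.03, 0, 0],
    [-0.02, 0, 0],
    [-0.01, 0, 0]
  ],
  "fingers": [0.035, 0.035, 0.035, 0.035, 0.035, 0.035, 0.035, 0.035]
}}

```text
t: 5.25
eef_pos: [467.8, 149.6, 156.3]
tcp_rot: [-0.0, 0.702, 0.713, -0.0]
wrist_force: [-0.5, 0.1, -1.5]
finger_gap: 40.6
gripper_force: 29.9
```

Call:
{"name": "carry_out", "arguments": {
  "twist": [
    [0, 0, 0],
    [0, 0, 0],
    [0, 0, 0],
    [0, 0, 0],
    [0, 0, 0],
    [0, 0, 0],
    [0, 0, 0],
    [0, 0, 0]
  ],
  "dp": [
    [0, 0, 0.02],
    [0, 0, 0.03],
    [0, 0, 0.03],
    [0, 0, 0.016],
    [0, 0, 0.01],
    [0, 0, 0.004],
    [0, 0, 0],
    [0, 0, 0]
  ],
  "fingers": [0.035, 0.035, 0.035, 0.035, 0.035, 0.035, 0.035, 0.035]
}}

```text
t: 6.05
eef_pos: [468.7, 151.3, 47.4]
tcp_rot: [0.0, 0.701, 0.713, 0.001]
wrist_force: [0.1, -0.5, -2.1]
finger_gap: 40.5
gripper_force: 29.9
```

Call:
{"name": "carry_out", "arguments": {
  "twist": [
    [0, 0, 0],
    [0, 0, 0],
    [0, 0, 0],
    [0, 0, 0],
    [0, 0, 0],
    [0, 0, 0],
    [0, 0, 0],
    [0, 0, 0]
  ],
  "dp": [
    [0, 0, 0.001],
    [0, 0, 0.001],
    [0, 0, 0],
    [0, 0, 0],
    [0, 0, 0],
    [0, 0, 0],
    [0, 0, -0.03],
    [0, 0, -0.04]
  ],
  "fingers": [0.035, 0.035, 0.035, 0.09, 0.09, 0.09, 0.09, 0.09]
}}

```text
t: 6.85
eef_pos: [466.7, 150.8, 114.0]
tcp_rot: [-0.001, 0.701, 0.713, -0.002]
wrist_force: [0.8, 1.0, -0.7]
finger_gap: 75.8
gripper_force: 0.0
```

Call:
{"name": "carry_out", "arguments": {
  "twist": [
    [0, 0, 0],
    [0, 0, 0],
    [0, 0, 0],
    [0, 0, 0],
    [0, 0, 0],
    [0, 0, 0],
    [0, 0, 0],
    [0, 0, 0]
  ],
  "dp": [
    [0, 0, -0.04],
    [0, 0, -0.03],
    [0.034, 0.001, 0],
    [0.034, 0.001, 0],
    [0.034, 0.001, 0],
    [0.034, 0.001, 0],
    [0.034, 0, 0],
    [0.034, 0, 0]
  ],
  "fingers": [0.09, 0.09, 0.09, 0.09, 0.09, 0.09, 0.09, 0.09]
}}

```text
t: 7.65
eef_pos: [468.4, 356.5, 184.7]
tcp_rot: [0.0, 0.701, 0.713, -0.0]
wrist_force: [0.5, -1.0, 0.0]
finger_gap: 89.9
gripper_force: 0.0
```

```bash
python3 - <<'E'
from h import *
to((476,354,89)); c=camera('wrist');crop(c['image'],0,0,560,420,1,'w2.png')
w=np.load('w1.npy',allow_pickle=True).item()
print(cast(w,(296,87),144),cast(w,(280,220),167))
for P in [(476,354,144),(460,435,140),(388,346,96),(420,385,23)]: print(P,proj(c,P).round(1))
E
```

```text
t 7.65 tcp [468.4 356.5 184.7] yaw 0.017 zax [ 0. -0. -1.] gap 89.9 F [ 0.5 -1.   0. ] ->tool mm [-2.6  7.6 95.7]
[475.07393513 356.76262072 144.        ] [465.36190929 265.44356289 167.        ]
(476, 354, 144) [292.6 237. ]
(460, 435, 140) [269.2 107.9]
(388, 346, 96) [181.4 224.7]
(420, 385, 23) [233.2 165.9]
```

View pics/w2.png

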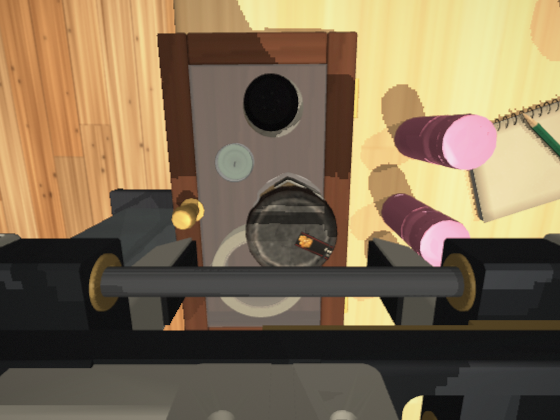

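Call:
{"name": "carry_out", "arguments": {
  "twist": [
    [0, 0, 0],
    [0, 0, 0],
    [0, 0, 0],
    [0, 0, 0],
    [0, 0, 0]
  ],
  "dp": [
    [0, 0.007, 0.01],
    [0, 0, 0.03],
    [0, 0, 0.03],
    [0, 0, 0.025],
    [0, 0, 0]
  ],
  "fingers": [0.09, 0.09, 0.09, 0.09, 0.09]
}}

```text
t: 8.2
eef_pos: [473.8, 352.5, 85.6]
tcp_rot: [-0.001, 0.702, 0.713, -0.004]
wrist_force: [-0.7, 0.0, -0.1]
finger_gap: 90.0
gripper_force: 0.0
```

Call:
{"name": "carry_out", "arguments": {
  "twist": [
    [0, 0, 0],
    [0, 0, 0],
    [0, 0, 0],
    [0, 0, 0],
    [0, 0, 0],
    [0, 0, 0]
  ],
  "dp": [
    [0, 0, 0],
    [0, 0, 0],
    [0, 0, 0],
    [0, 0, 0],
    [0, 0, 0],
    [0, 0, 0]
  ],
  "fingers": [0.055, 0.055, 0.055, 0.055, 0.055, 0.055]
}}

```text
t: 8.8
eef_pos: [475.9, 355.6, 90.7]
tcp_rot: [0.0, 0.701, 0.713, 0.001]
wrist_force: [-1.6, 0.2, 6.2]
finger_gap: 59.2
gripper_force: 30.0
```

Call:
{"name": "carry_out", "arguments": {
  "twist": [
    [0, 0, 0],
    [0, 0, 0],
    [0, 0, 0],
    [0, 0, 0],
    [0, 0, 0],
    [0, 0, 0],
    [0, 0, 0],
    [0, 0, 0]
  ],
  "dp": [
    [0, 0, -0.015],
    [0, 0, -0.025],
    [0, 0, -0.025],
    [-0.02, 0, 0],
    [-0.03, 0, 0],
    [-0.04, 0, 0],
    [-0.04, 0, 0],
    [-0.04, 0, 0]
  ],
  "fingers": [0.055, 0.055, 0.055, 0.055, 0.055, 0.055, 0.055, 0.055]
}}

```text
t: 9.6
eef_pos: [477.9, 183.9, 154.2]
tcp_rot: [-0.0, 0.701, 0.713, -0.0]
wrist_force: [0.5, -0.6, -3.2]
finger_gap: 59.6
gripper_force: 30.0
```

Call:
{"name": "carry_out", "arguments": {
  "twist": [
    [0, 0, 0],
    [0, 0, 0],
    [0, 0, 0],
    [0, 0, 0],
    [0, 0, 0],
    [0, 0, 0],
    [0, 0, 0],
    [0, 0, 0]
  ],
  "dp": [
    [-0.04, 0, 0],
    [-0.04, 0, 0],
    [-0.02, 0, 0],
    [-0.01, 0, 0.01],
    [0, 0, 0.03],
    [0, 0, 0.03],
    [0, 0, 0.03],
    [0, 0, 0.015]
  ],
  "fingers": [0.055, 0.055, 0.055, 0.055, 0.055, 0.055, 0.055, 0.055]
}}

```text
t: 10.4
eef_pos: [478.4, 76.0, 36.5]
tcp_rot: [-0.002, 0.701, 0.713, -0.002]
wrist_force: [-0.9, 0.7, -2.8]
finger_gap: 59.6
gripper_force: 30.0
```

Call:
{"name": "carry_out", "arguments": {
  "twist": [
    [0, 0, 0],
    [0, 0, 0],
    [0, 0, 0],
    [0, 0, 0]
  ],
  "dp": [
    [0, 0, 0.006],
    [0, 0, 0.003],
    [0, 0, 0.001],
    [0, 0, 0]
  ],
  "fingers": [0.055, 0.055, 0.055, 0.055]
}}

```text
t: 10.8
eef_pos: [480.9, 75.5, 30.3]
tcp_rot: [0.001, 0.701, 0.713, 0.0]
wrist_force: [0.4, 0.3, -2.8]
finger_gap: 59.5
gripper_force: 30.0
```

Call:
{"name": "carry_out", "arguments": {
  "twist": [
    [0, 0, 0],
    [0, 0, 0],
    [0, 0, 0],
    [0, 0, 0],
    [0, 0, 0],
    [0, 0, 0],
    [0, 0, 0],
    [0, 0, -0.0]
  ],
  "dp": [
    [0, 0, 0.001],
    [0, 0, 0.001],
    [0, 0, 0],
    [0, 0, 0],
    [0, 0, 0],
    [0, 0, 0],
    [0, 0, -0.03],
    [0, 0, -0.03]
  ],
  "fingers": [0.055, 0.055, 0.055, 0.09, 0.09, 0.09, 0.09, 0.09]
}}

```text
t: 11.6
eef_pos: [479.7, 75.3, 87.8]
tcp_rot: [-0.001, 0.701, 0.713, -0.001]
wrist_force: [0.3, 0.4, 0.2]
finger_gap: 89.1
gripper_force: 0.0
```

Call:
{"name": "carry_out", "arguments": {
  "twist": [
    [0, 0, 0],
    [0, 0, 0],
    [0, 0, 0],
    [0, 0, 0],
    [0, 0, 0],
    [0, 0, 0],
    [0, 0, 0],
    [0, 0, 0]
  ],
  "dp": [
    [0, 0, -0.04],
    [0, 0, -0.04],
    [0.04, -0.005, -0.016],
    [0.04, -0.005, 0],
    [0.04, -0.005, 0],
    [0.04, -0.005, 0],
    [0.04, -0.005, 0],
    [0.04, 0, 0]
  ],
  "fingers": [0.09, 0.09, 0.09, 0.09, 0.09, 0.09, 0.09, 0.09]
}}

```text
t: 12.4
eef_pos: [450.4, 316.5, 183.8]
tcp_rot: [0.0, 0.701, 0.713, -0.0]
wrist_force: [-0.1, -0.7, -0.8]
finger_gap: 90.2
gripper_force: 0.0
```

Call:
{"name": "carry_out", "arguments": {
  "twist": [
    [0, 0, 0],
    [0, 0, 0],
    [0, 0, 0],
    [0, 0, 0]
  ],
  "dp": [
    [0.04, 0, 0],
    [0.04, 0, 0],
    [0.04, 0, 0],
    [0, 0, 0]
  ],
  "fingers": [0.09, 0.09, 0.09, 0.09]
}}

```text
t: 12.8
eef_pos: [448.2, 439.1, 182.9]
tcp_rot: [-0.001, 0.7, 0.714, 0.001]
wrist_force: [0.5, 0.1, -0.6]
finger_gap: 89.9
gripper_force: 0.0
```

```bash
python3 - <<'E'
from h import *
to((461,437,84)); c=camera('wrist');crop(c['image'],0,0,560,420,1,'w3.png')
for P in [(461,437,140),(388,346,96)]: print(P,proj(c,P).round(1))
b=c['image'][150:350,200:380]; m=(b.max(2)<25).astype(np.uint8)
E
```

```text
t 12.8 tcp [448.2 439.1 182.9] yaw 0.021 zax [-0.     0.002 -1.   ] gap 89.9 F [ 0.5  0.1 -0.6] ->tool mm [-2.5 12.8 98.9]
(461, 437, 140) [300.4 235.6]
(388, 346, 96) [209.7 316.7]
```

View pics/w3.png

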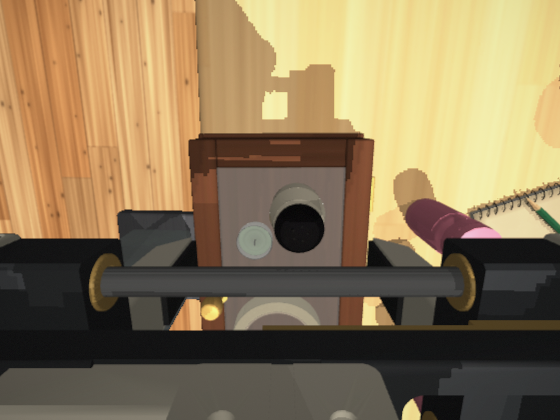

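Call:
{"name": "carry_out", "arguments": {
  "twist": [
    [0, 0, 0],
    [0, 0, 0],
    [0, 0, 0],
    [0, 0, 0],
    [0, 0, 0]
  ],
  "dp": [
    [0, 0.012, 0.01],
    [0, 0, 0.03],
    [0, 0, 0.03],
    [0, 0, 0.03],
    [0, 0, 0]
  ],
  "fingers": [0.09, 0.09, 0.09, 0.09, 0.09]
}}

```text
t: 13.35
eef_pos: [459.9, 431.6, 78.8]
tcp_rot: [-0.001, 0.702, 0.712, -0.005]
wrist_force: [-0.9, -0.7, 0.3]
finger_gap: 90.1
gripper_force: 0.0
```

Call:
{"name": "carry_out", "arguments": {
  "twist": [
    [0, 0, 0],
    [0, 0, 0],
    [0, 0, 0],
    [0, 0, 0],
    [0, 0, 0],
    [0, 0, 0],
    [0, 0, 0],
    [0, 0, 0]
  ],
  "dp": [
    [0, 0, 0],
    [0, 0, 0],
    [0, 0, 0],
    [0, 0, 0],
    [0, 0, 0],
    [0, 0, 0],
    [0, 0, 0],
    [0, 0, 0]
  ],
  "fingers": [0.035, 0.035, 0.035, 0.035, 0.035, 0.035, 0.035, 0.035]
}}

```text
t: 14.15
eef_pos: [461.2, 435.1, 83.9]
tcp_rot: [0.0, 0.701, 0.713, 0.0]
wrist_force: [-1.8, 0.6, 2.7]
finger_gap: 42.7
gripper_force: 30.0
```

Call:
{"name": "carry_out", "arguments": {
  "twist": [
    [0, 0, 0],
    [0, 0, 0],
    [0, 0, 0],
    [0, 0, 0],
    [0, 0, 0],
    [0, 0, 0],
    [0, 0, 0],
    [0, 0, 0]
  ],
  "dp": [
    [0, 0, -0.02],
    [0, 0, -0.03],
    [0, 0, -0.02],
    [-0.02, 0, 0],
    [-0.04, 0, 0],
    [-0.04, 0, 0],
    [-0.04, 0, 0],
    [-0.04, 0, 0]
  ],
  "fingers": [0.035, 0.035, 0.035, 0.035, 0.035, 0.035, 0.035, 0.035]
}}

```text
t: 14.95
eef_pos: [463.9, 253.5, 153.4]
tcp_rot: [0.0, 0.701, 0.713, -0.0]
wrist_force: [-0.3, -0.5, -1.1]
finger_gap: 42.4
gripper_force: 30.0
```

Call:
{"name": "carry_out", "arguments": {
  "twist": [
    [0, 0, 0],
    [0, 0, 0],
    [0, 0, 0],
    [0, 0, 0],
    [0, 0, 0],
    [0, 0, 0],
    [0, 0, 0],
    [0, 0, 0]
  ],
  "dp": [
    [-0.04, 0, 0],
    [-0.04, 0, 0],
    [-0.04, 0, 0],
    [-0.04, 0, 0],
    [-0.04, 0, 0],
    [-0.03, 0, 0],
    [-0.017, 0, 0],
    [0, 0, 0.01]
  ],
  "fingers": [0.035, 0.035, 0.035, 0.035, 0.035, 0.035, 0.035, 0.035]
}}

```text
t: 15.75
eef_pos: [469.4, 6.0, 144.3]
tcp_rot: [0.001, 0.702, 0.712, 0.001]
wrist_force: [-0.1, 0.4, -0.6]
finger_gap: 42.3
gripper_force: 30.0
```

Call:
{"name": "carry_out", "arguments": {
  "twist": [
    [0, 0, 0],
    [0, 0, 0],
    [0, 0, 0],
    [0, 0, 0],
    [0, 0, 0],
    [0, 0, 0],
    [0, 0, 0]
  ],
  "dp": [
    [0, 0, 0.03],
    [0, 0, 0.04],
    [0, 0, 0.03],
    [0, 0, 0.015],
    [0, 0, 0.004],
    [0, 0, 0],
    [0, 0, 0]
  ],
  "fingers": [0.035, 0.035, 0.035, 0.035, 0.035, 0.035, 0.035]
}}

```text
t: 16.45
eef_pos: [469.1, 8.4, 25.3]
tcp_rot: [0.001, 0.701, 0.713, 0.0]
wrist_force: [0.4, 0.1, -0.5]
finger_gap: 42.5
gripper_force: 30.0
```

Call:
{"name": "carry_out", "arguments": {
  "twist": [
    [0, 0, 0],
    [0, 0, 0],
    [0, 0, 0],
    [0, 0, 0],
    [0, 0, 0],
    [0, 0, 0],
    [0, 0, 0],
    [0, 0, 0]
  ],
  "dp": [
    [0, 0, 0.002],
    [0, 0, 0.001],
    [0, 0, 0],
    [0, 0, 0],
    [0, 0, 0],
    [0, 0, 0],
    [0, 0, -0.03],
    [0, 0, -0.04]
  ],
  "fingers": [0.035, 0.035, 0.035, 0.09, 0.09, 0.09, 0.09, 0.09]
}}

```text
t: 17.25
eef_pos: [467.1, 8.2, 91.1]
tcp_rot: [-0.002, 0.701, 0.713, -0.001]
wrist_force: [2.2, 0.2, 0.4]
finger_gap: 78.0
gripper_force: 0.0
```

Call:
{"name": "carry_out", "arguments": {
  "twist": [
    [0, 0, 0],
    [0, 0, 0],
    [0, 0, 0],
    [0, 0, -0.14],
    [0, 0, -0.14],
    [0, 0, -0.14],
    [0, 0, -0.14],
    [0, 0, -0.14]
  ],
  "dp": [
    [0, 0, -0.04],
    [0, 0, -0.04],
    [0, 0, -0.02],
    [0, 0, 0],
    [0, 0, 0],
    [0, 0, 0],
    [0, 0, 0],
    [0, 0, 0]
  ],
  "fingers": [0.09, 0.09, 0.09, 0.09, 0.09, 0.09, 0.09, 0.09]
}}

```text
t: 18.05
eef_pos: [468.4, 8.1, 191.8]
tcp_rot: [0.0, 0.411, 0.911, -0.0]
wrist_force: [0.3, 0.5, -0.4]
finger_gap: 89.5
gripper_force: 0.0
```

Call:
{"name": "carry_out", "arguments": {
  "twist": [
    [0, 0, -0.14],
    [0, 0, -0.14],
    [0, 0, -0.14],
    [0, 0, -0.14],
    [0, 0, -0.14],
    [0, 0, -0.14],
    [0, 0, -0.03],
    [0, 0, 0]
  ],
  "dp": [
    [0, 0, 0],
    [0, 0, 0],
    [0, 0, 0],
    [0, 0, 0],
    [0, 0, 0],
    [0, 0, 0],
    [0, 0, 0],
    [0, 0, 0]
  ],
  "fingers": [0.09, 0.09, 0.09, 0.09, 0.09, 0.09, 0.09, 0.09]
}}

```text
t: 18.85
eef_pos: [468.5, 8.1, 191.7]
tcp_rot: [0.0, -0.007, 1.0, -0.0]
wrist_force: [0.1, -0.3, -0.4]
finger_gap: 90.0
gripper_force: 0.0
```

```bash
python3 - <<'E'
from h import *
to((388,346,180)); print(sense()['joint_pos'].round(2)); c=camera('top'); s=camera('scene')
im=cv2.convertScaleAbs(c['image'],alpha=1.6)
cv2.imwrite('pics/t2.png',np.hstack([cv2.resize(im[180:320,90:440],(500,200)),cv2.resize(s['image'][150:380,150:420],(235,200))])[:,:,::-1])
for n in(c,s):
    H=cv2.cvtColor(n['image'],cv2.COLOR_RGB2HSV); m=cv2.inRange(H,(20,170,110),(32,255,255))
    p=proj(n,(388,346,90)); print(p)
    k,_,st,ce=cv2.connectedComponentsWithStats(m)
    for a,b in zip(st[1:],ce[1:]):
        if a[4]>15 and np.hypot(*(b-p))<20: print(a,b)
E
```

```text
t 18.85 tcp [468.5   8.1 191.7] yaw 1.5847 zax [ 0. -0. -1.] gap 90.0 F [ 0.1 -0.3 -0.4] ->tool mm [ 75.8 339.   11.7]
[-0.15  0.27  1.73 -0.    1.14 -1.73]
[176.6626995  287.89300831]
[171 283  13  10  84] [176.22619048 286.89285714]
[274.20993695 277.29705215]
```

View pics/t2.png

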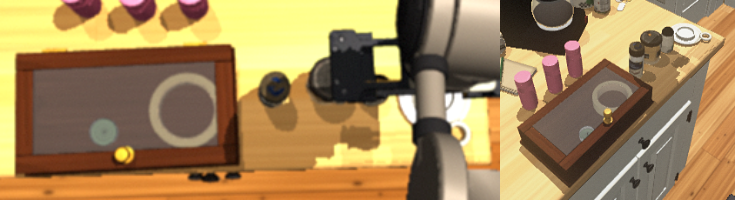

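All three jars stand upright on the worktop: spice (275,88), honey (322,78), salt behind the gripper. The lid is clear and the knob is at (123,155). Next I move to the knob.

Call:
{"name": "carry_out", "arguments": {
  "twist": [
    [0, 0, 0],
    [0, 0, 0],
    [0, 0, 0],
    [0, 0, 0],
    [0, 0, 0],
    [0, 0, 0],
    [0, 0, 0],
    [0, 0, 0]
  ],
  "dp": [
    [0.01, 0.042, 0],
    [0.01, 0.042, 0],
    [0.01, 0.042, 0],
    [0.01, 0.042, 0],
    [0.01, 0.042, 0],
    [0.01, 0.042, 0],
    [0.01, 0.042, 0],
    [0.005, 0.045, 0]
  ],
  "fingers": [0.09, 0.09, 0.09, 0.09, 0.06, 0.06, 0.06, 0.06]
}}

```text
t: 19.75
eef_pos: [387.0, 347.4, 191.8]
tcp_rot: [0.0, -0.007, 1.0, -0.0]
wrist_force: [0.9, -0.4, -0.3]
finger_gap: 62.9
gripper_force: 0.0
```

Call:
{"name": "carry_out", "arguments": {
  "twist": [
    [0, 0, 0],
    [0, 0, 0],
    [0, 0, 0],
    [0, 0, 0],
    [0, 0, 0]
  ],
  "dp": [
    [0, 0, 0.03],
    [0, 0, 0.03],
    [0, 0, 0.03],
    [0, 0, 0],
    [0, 0, 0]
  ],
  "fingers": [0.06, 0.06, 0.06, 0.06, 0.06]
}}

```text
t: 20.25
eef_pos: [388.1, 345.9, 102.0]
tcp_rot: [-0.0, -0.008, 1.0, -0.0]
wrist_force: [0.1, 0.1, 0.7]
finger_gap: 59.9
gripper_force: 0.0
```

```bash
python3 - <<'E'
from h import *
to((388,346.5,69)); c=camera('wrist'); crop(c['image'],0,0,560,420,1,'w4.png'); print(proj(c,(388,346.5,96)),proj(c,(420,385,23)))
E
```

```text
t 20.25 tcp [388.1 345.9 102. ] yaw 1.5859 zax [-0. -0. -1.] gap 59.9 F [0.1 0.1 0.7] ->tool mm [ 0.1  0.6 33. ]
[281.54284874 250.98552069] [329.48383135 254.33100433]
```

View pics/w4.png

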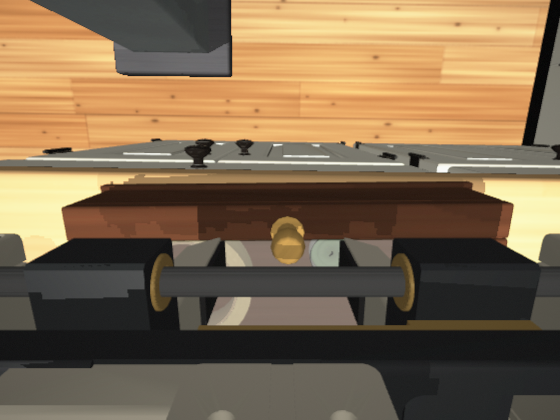

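Wrist picture: the knob top is at (288,247), predicted (281,251), so about 2 mm to +y. I'll lower and grip.

Call:
{"name": "carry_out", "arguments": {
  "twist": [
    [0, 0, 0],
    [0, 0, 0],
    [0, 0, 0],
    [0, 0, 0],
    [0, 0, 0],
    [0, 0, 0],
    [0, 0, 0],
    [0, 0, 0]
  ],
  "dp": [
    [0, 0.002, 0.02],
    [0, 0, 0.012],
    [0, 0, 0],
    [0, 0, 0],
    [0, 0, 0],
    [0, 0, 0],
    [0, 0, 0],
    [0, 0, 0]
  ],
  "fingers": [0.06, 0.06, 0.06, 0.01, 0.01, 0.01, 0.01, 0.01]
}}

```text
t: 21.1
eef_pos: [388.1, 347.9, 69.9]
tcp_rot: [0.0, -0.008, 1.0, 0.0]
wrist_force: [0.4, 0.4, 0.4]
finger_gap: 24.9
gripper_force: 0.0
```

```bash
python3 - <<'E'
from h import *
to((388,346.5,69))
# arc increments (tool: x=-dx, z=-dz) for knob at radius 146.2, start 13.85 deg
th=np.radians(13.85)+np.linspace(0,1.5,17); x=-146.2*np.cos(th); z=146.2*np.sin(th)
print(np.c_[-np.diff(x),-np.diff(z)].round(1).tolist())
E
```

```text
t 21.1 tcp [388.1 347.9  69.9] yaw 1.587 zax [ 0.  0. -1.] gap 24.9 F [0.4 0.4 0.4] ->tool mm [ 0.1 -1.4  0.9]
[[-3.9, -13.1], [-5.1, -12.7], [-6.3, -12.2], [-7.4, -11.5], [-8.4, -10.8], [-9.4, -10.0], [-10.3, -9.0], [-11.1, -8.0], [-11.8, -7.0], [-12.4, -5.8], [-12.9, -4.6], [-13.3, -3.4], [-13.5, -2.1], [-13.7, -0.9], [-13.7, 0.4], [-13.6, 1.7]]
```

Finish closing, then the first part of the arc.

Call:
{"name": "carry_out", "arguments": {
  "twist": [
    [0, 0, 0],
    [0, 0, 0],
    [0, 0, 0]
  ],
  "dp": [
    [0, 0, 0],
    [0, 0, 0],
    [0, 0, 0]
  ],
  "fingers": [0.01, 0.01, 0.01]
}}

```text
t: 21.4
eef_pos: [388.1, 349.1, 69.9]
tcp_rot: [0.0, -0.008, 1.0, 0.001]
wrist_force: [-1.2, 5.4, -0.7]
finger_gap: 17.7
gripper_force: 30.0
```

Call:
{"name": "carry_out", "arguments": {
  "twist": [
    [0, 0, 0],
    [0, 0, 0],
    [0, 0, 0],
    [0, 0, 0],
    [0, 0, 0]
  ],
  "dp": [
    [-0.002, 0, -0.0065],
    [-0.002, 0, -0.0065],
    [-0.0025, 0, -0.0064],
    [-0.0026, 0, -0.0063],
    [0, 0, 0]
  ],
  "fingers": [0.01, 0.01, 0.01, 0.01, 0.01]
}}

```text
t: 21.9
eef_pos: [396.7, 349.3, 95.5]
tcp_rot: [-0.0, -0.008, 1.0, 0.001]
wrist_force: [-1.6, 6.4, -0.7]
finger_gap: 17.1
gripper_force: 30.0
```

```bash
python3 - <<'E'
from h import *
s=camera('scene'); crop(s['image'],165,180,365,380,3,'s3.png')
E
```

```text
(no output)
```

View pics/s3.png

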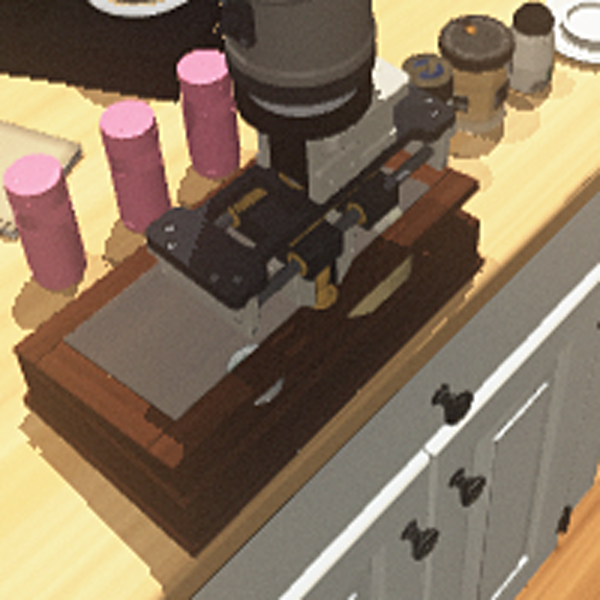

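The lid is rising with the gripper (knob at (325,292), the front gap shows the tape), so I continue the arc.

Call:
{"name": "carry_out", "arguments": {
  "twist": [
    [0, 0, 0],
    [0, 0, 0],
    [0, 0, 0],
    [0, 0, 0],
    [0, 0, 0],
    [0, 0, 0],
    [0, 0, 0],
    [0, 0, 0]
  ],
  "dp": [
    [-0.003, 0, -0.0062],
    [-0.0033, 0, -0.006],
    [-0.0074, 0, -0.0115],
    [-0.0084, 0, -0.0108],
    [-0.0094, 0, -0.01],
    [-0.0103, 0, -0.009],
    [-0.0111, 0, -0.008],
    [0, 0, 0]
  ],
  "fingers": [0.01, 0.01, 0.01, 0.01, 0.01, 0.01, 0.01, 0.01]
}}

```text
t: 22.75
eef_pos: [449.8, 350.6, 157.7]
tcp_rot: [-0.0, -0.008, 1.0, 0.002]
wrist_force: [-3.1, 6.3, 4.4]
finger_gap: 17.2
gripper_force: 30.0
```

Call:
{"name": "carry_out", "arguments": {
  "twist": [
    [0, 0, 0],
    [0, 0, 0],
    [0, 0, 0],
    [0, 0, 0],
    [0, 0, 0],
    [0, 0, 0],
    [0, 0, 0],
    [0, 0, 0]
  ],
  "dp": [
    [-0.0118, 0, -0.007],
    [-0.0124, 0, -0.0058],
    [-0.0129, 0, -0.0046],
    [-0.0133, 0, -0.0034],
    [-0.0135, 0, -0.0021],
    [-0.0137, 0, -0.0009],
    [-0.0137, 0, 0.0004],
    [0, 0, 0]
  ],
  "fingers": [0.01, 0.01, 0.01, 0.01, 0.01, 0.01, 0.01, 0.01]
}}

```text
t: 23.55
eef_pos: [542.8, 352.7, 181.6]
tcp_rot: [0.002, -0.008, 1.0, 0.003]
wrist_force: [2.6, 8.0, 4.6]
finger_gap: 16.6
gripper_force: 30.0
```

```bash
python3 - <<'E'
from h import *
to((388,346.5,69))
s=camera('scene'); crop(s['image'],140,100,380,380,2,'s4.png')
E
```

```text
t 23.55 tcp [542.8 352.7 181.6] yaw 1.5871 zax [ 0.003  0.005 -1.   ] gap 16.6 F [2.6 8.  4.6] ->tool mm [155.3  -4.3 112. ]
```

View pics/s4.png

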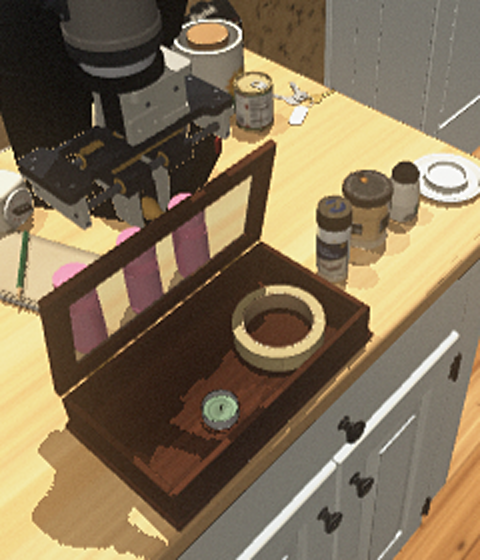

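The lid stands open at about 1.4 rad. The tea light is at (220,410) and the tape is undisturbed. I'll release, rise and move over the tea light.

Call:
{"name": "carry_out", "arguments": {
  "twist": [
    [0, 0, 0],
    [0, 0, 0],
    [0, 0, 0],
    [0, 0, 0],
    [0, 0, 0],
    [0, 0, 0],
    [0, 0, 0],
    [0, 0, 0]
  ],
  "dp": [
    [0, 0, 0],
    [0, 0, 0],
    [0, 0, 0],
    [0, 0, 0],
    [0, 0, -0.02],
    [0, 0, -0.03],
    [0, 0, -0.03],
    [0, 0, -0.02]
  ],
  "fingers": [0.06, 0.06, 0.06, 0.06, 0.06, 0.06, 0.06, 0.06]
}}

```text
t: 24.4
eef_pos: [541.6, 350.3, 282.6]
tcp_rot: [0.001, -0.008, 1.0, 0.0]
wrist_force: [-0.2, -0.2, -0.9]
finger_gap: 59.7
gripper_force: 0.0
```

Call:
{"name": "carry_out", "arguments": {
  "twist": [
    [0, 0, 0],
    [0, 0, 0],
    [0, 0, 0],
    [0, 0, 0],
    [0, 0, 0],
    [0, 0, 0],
    [0, 0, 0],
    [0, 0, 0]
  ],
  "dp": [
    [0.04, 0.012, 0],
    [0.04, 0.012, 0],
    [0.04, 0.012, 0],
    [0, 0, 0.03],
    [0, 0, 0.04],
    [0, 0, 0.04],
    [0, 0, 0.04],
    [0, 0, 0]
  ],
  "fingers": [0.06, 0.06, 0.06, 0.06, 0.06, 0.06, 0.06, 0.06]
}}

```text
t: 25.2
eef_pos: [417.7, 382.1, 125.2]
tcp_rot: [-0.005, -0.008, 1.0, -0.003]
wrist_force: [-0.5, -1.3, -0.8]
finger_gap: 59.7
gripper_force: 0.0
```

```bash
python3 - <<'E'
from h import *
to((420,385,17)); c=camera('wrist'); t=camera('top')
cv2.imwrite('pics/w5.png',np.hstack([cv2.resize(c['image'][150:420,140:420],(420,405)),cv2.resize(t['image'][195:310,95:265],(380,405))])[:,:,::-1])
print(proj(c,(420,385,23)),proj(t,(420,385,23)))
for n in (c,t):
    H=cv2.cvtColor(n['image'],cv2.COLOR_RGB2HSV); p=proj(n,(420,385,23)); q=p.astype(int); print(H[q[1],q[0]])
    m=cv2.inRange(H,(60,20,30),(105,255,255)); k,_,st,ce=cv2.connectedComponentsWithStats(m)
    for a,b in zip(st[1:],ce[1:]):
        if a[4]>40 and np.hypot(*(b-p))<60: print(a,b,cast(n,b,23))
E
```

```text
t 25.2 tcp [417.7 382.1 125.2] yaw 1.587 zax [-0.009 -0.007 -1.   ] gap 59.7 F [-0.5 -1.3 -0.8] ->tool mm [ -3.3   3.5 108.2]
[285.00620344 211.32981765] [162.61917234 272.33009138]
[45 57 89]
[18 59 52]
```

View pics/w5.png

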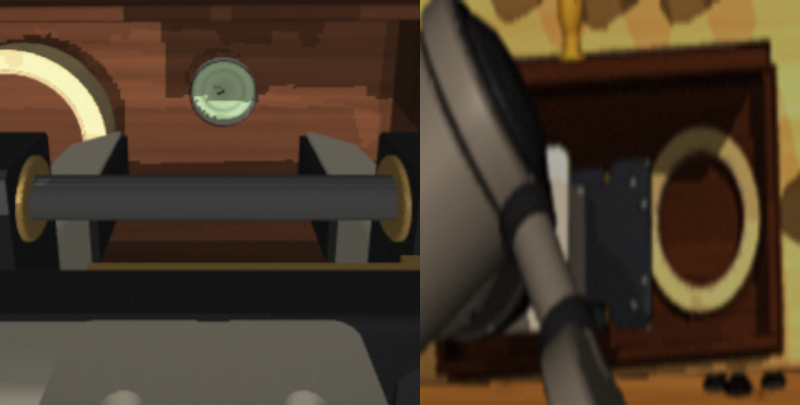

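Tea light at wrist crop (223,92), i.e. pixel (288.7,211), gives about (420,388). The knob and jars showed the same +3 mm in y. I'll lower to grip only the cup's top few mm, because the socket leaves no room for fingers.

Call:
{"name": "carry_out", "arguments": {
  "twist": [
    [0, 0, 0],
    [0, 0, 0],
    [0, 0, 0],
    [0, 0, 0],
    [0, 0, 0],
    [0, 0, 0]
  ],
  "dp": [
    [-0.002, 0.004, 0.02],
    [0, 0, 0.03],
    [0, 0, 0.03],
    [0, 0, 0.02],
    [0, 0, 0],
    [0, 0, 0]
  ],
  "fingers": [0.058, 0.058, 0.058, 0.058, 0.058, 0.058]
}}

```text
t: 25.9
eef_pos: [424.1, 389.3, 32.6]
tcp_rot: [0.001, -0.008, 1.0, 0.001]
wrist_force: [0.8, -0.2, 0.0]
finger_gap: 58.0
gripper_force: 0.0
```

```bash
python3 - <<'E'
from h import *
to((420,388,17)); c=camera('wrist')
print(proj(c,(420,388,23)),proj(c,(420,388,40)))
cv2.imwrite('pics/w6.png',cv2.resize(c['image'][150:420,100:460],(560,420))[:,:,::-1])
E
```

```text
t 25.9 tcp [424.1 389.3  32.6] yaw 1.587 zax [ 0.003  0.002 -1.   ] gap 58.0 F [ 0.8 -0.2  0. ] ->tool mm [ 4.1 -1.3 15.5]
[278.08535505 241.91085263] [277.77972824 253.86985911]
```

View pics/w6.png

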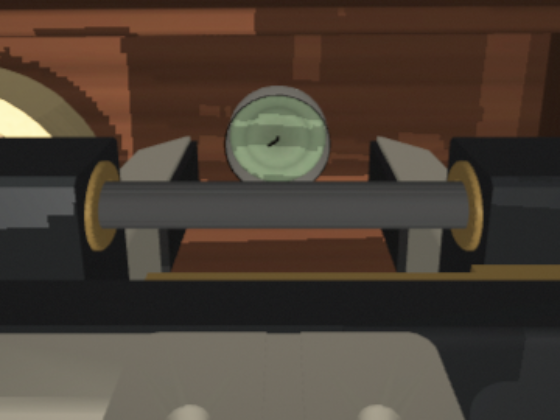

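The tea light is at pixel (278,242.5), matching the prediction (278,242) for (420,388), centred between the fingers.

Call:
{"name": "carry_out", "arguments": {
  "twist": [
    [0, 0, 0],
    [0, 0, 0],
    [0, 0, 0],
    [0, 0, 0],
    [0, 0, 0],
    [0, 0, 0],
    [0, 0, 0],
    [0, 0, 0]
  ],
  "dp": [
    [0.004, -0.001, 0.01],
    [0, 0, 0.006],
    [0, 0, 0],
    [0, 0, 0],
    [0, 0, 0],
    [0, 0, 0],
    [0, 0, 0],
    [0, 0, 0]
  ],
  "fingers": [0.058, 0.058, 0.058, 0.03, 0.03, 0.03, 0.03, 0.03]
}}

```text
t: 26.75
eef_pos: [418.8, 387.4, 14.4]
tcp_rot: [0.0, -0.008, 1.0, 0.0]
wrist_force: [0.1, -1.0, 0.5]
finger_gap: 35.5
gripper_force: 30.0
```

Call:
{"name": "carry_out", "arguments": {
  "twist": [
    [0, 0, 0],
    [0, 0, 0],
    [0, 0, 0],
    [0, 0, 0],
    [0, 0, 0]
  ],
  "dp": [
    [0, 0, 0],
    [0, 0, 0],
    [0, 0, -0.01],
    [0, 0, -0.02],
    [0, 0, 0]
  ],
  "fingers": [0.03, 0.03, 0.03, 0.03, 0.03]
}}

```text
t: 27.25
eef_pos: [420.0, 388.4, 46.9]
tcp_rot: [0.002, -0.008, 1.0, 0.001]
wrist_force: [-0.1, 0.2, 0.6]
finger_gap: 35.8
gripper_force: 29.9
```

Call:
{"name": "carry_out", "arguments": {
  "twist": [
    [0, 0, 0],
    [0, 0, 0],
    [0, 0, 0],
    [0, 0, 0],
    [0, 0, 0],
    [0, 0, 0],
    [0, 0, 0],
    [0, 0, 0]
  ],
  "dp": [
    [0, 0, -0.03],
    [0, 0, -0.04],
    [0, 0, -0.04],
    [0, -0.03, -0.03],
    [-0.005, -0.04, 0],
    [-0.005, -0.04, 0],
    [-0.005, -0.04, 0],
    [-0.005, -0.04, 0]
  ],
  "fingers": [0.03, 0.03, 0.03, 0.03, 0.03, 0.03, 0.03, 0.03]
}}

```text
t: 28.05
eef_pos: [441.5, 196.2, 184.2]
tcp_rot: [0.0, -0.008, 1.0, -0.0]
wrist_force: [0.7, -0.1, -0.8]
finger_gap: 35.9
gripper_force: 29.9
```

Call:
{"name": "carry_out", "arguments": {
  "twist": [
    [0, 0, 0],
    [0, 0, 0],
    [0, 0, 0],
    [0, 0, 0],
    [0, 0, 0],
    [0, 0, 0],
    [0, 0, 0],
    [0, 0, 0]
  ],
  "dp": [
    [-0.005, -0.04, 0],
    [-0.005, -0.04, 0],
    [-0.005, -0.04, 0],
    [0, -0.04, 0],
    [0, -0.04, 0],
    [0, -0.04, 0],
    [0, -0.03, 0],
    [0, 0, 0]
  ],
  "fingers": [0.03, 0.03, 0.03, 0.03, 0.03, 0.03, 0.03, 0.03]
}}

```text
t: 28.85
eef_pos: [461.1, -75.1, 184.1]
tcp_rot: [0.0, -0.006, 1.0, -0.0]
wrist_force: [0.1, 0.6, -0.0]
finger_gap: 35.9
gripper_force: 29.9
```

Call:
{"name": "carry_out", "arguments": {
  "twist": [
    [0, 0, 0.14],
    [0, 0, 0.14],
    [0, 0, 0.14],
    [0, 0, 0.14],
    [0, 0, 0.14],
    [0, 0, 0.14],
    [0, 0, 0.14],
    [0, 0, 0.14]
  ],
  "dp": [
    [0, 0, 0],
    [0, 0, 0],
    [0, 0, 0],
    [0, 0, 0],
    [0, 0, 0],
    [0, 0, 0],
    [0, 0, 0],
    [0, 0, 0]
  ],
  "fingers": [0.03, 0.03, 0.03, 0.03, 0.03, 0.03, 0.03, 0.03]
}}

```text
t: 29.65
eef_pos: [460.9, -71.0, 184.1]
tcp_rot: [-0.0, 0.526, 0.85, 0.0]
wrist_force: [0.4, -0.3, -0.3]
finger_gap: 35.9
gripper_force: 29.9
```

Call:
{"name": "carry_out", "arguments": {
  "twist": [
    [0, 0, 0.14],
    [0, 0, 0.14],
    [0, 0, 0.14],
    [0, 0, 0.03],
    [0, 0, 0]
  ],
  "dp": [
    [0, 0, 0],
    [0, 0, 0],
    [0, 0, 0],
    [0, 0, 0],
    [0, 0, 0]
  ],
  "fingers": [0.03, 0.03, 0.03, 0.03, 0.03]
}}

```text
t: 30.15
eef_pos: [460.9, -71.1, 184.1]
tcp_rot: [-0.0, 0.701, 0.713, -0.0]
wrist_force: [0.0, -0.2, -0.7]
finger_gap: 35.8
gripper_force: 29.9
```

```bash
python3 - <<'E'
from h import *
to((461,-77,100)); c=camera('wrist'); np.save('w7.npy',c,allow_pickle=True)
print('tea',proj(c,(*sense()['eef_pos'][:2],sense()['eef_pos'][2]+5)),'hold',proj(c,(461,-77,17)))
crop(c['image'],0,0,560,420,1,'w7.png')
t=cv2.imread('raw_top0.png'); tc=camera('top')
# holder ring fit in the first top image: saucer rim, dark-free white mask minus loop
H=cv2.cvtColor(t,cv2.COLOR_BGR2HSV)[215:290,360:430]; m=cv2.inRange(H,(0,0,110),(180,70,255))
m=cv2.morphologyEx(m,cv2.MORPH_CLOSE,np.ones((5,5)));m=cv2.morphologyEx(m,cv2.MORPH_OPEN,cv2.getStructuringElement(2,(25,25)))
k=max(cv2.findContours(m,0,1)[0],key=cv2.contourArea); e=cv2.fitEllipse(k); p=(e[0][0]+360,e[0][1]+215); print(e[1],p,cast(tc,p,10))
E
```

```text
t 30.15 tcp [460.9 -71.1 184.1] yaw 0.0176 zax [-0.  0. -1.] gap 35.8 F [ 0.  -0.2 -0.7] ->tool mm [-5.9  0.  84.1]
tea [281.01076411 262.28569622] hold [281.35314761 199.0775502 ]
(48.575531005859375, 51.089759826660156) (394.11106872558594, 246.47733879089355) [460.52934001 -79.14656123  10.        ]
```

View pics/w7.png

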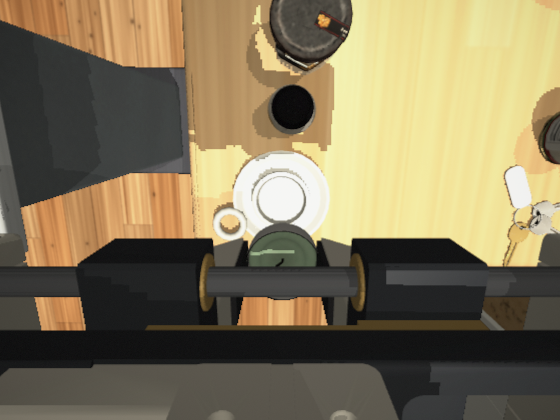

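The wrist picture shows the tea light held level at (283,262), with the holder's saucer centred near (281,200) and its loop at (230,223). I'll fit that centre numerically.

```bash
python3 - <<'E'
from h import *
from scipy.optimize import least_squares
c=np.load('w7.npy',allow_pickle=True).item(); H=cv2.cvtColor(c['image'],cv2.COLOR_RGB2HSV)
m=cv2.inRange(H,(0,0,120),(180,60,255)); m[:148]=0; m[246:]=0; m[:,:222]=0; m[:,335:]=0
k=max(cv2.findContours(m,0,cv2.CHAIN_APPROX_NONE)[0],key=cv2.contourArea)[:,0]
P=np.array([cast(c,p,10)[:2] for p in k if p[1]<212])
f=least_squares(lambda v:np.hypot(P[:,0]-v[0],P[:,1]-v[1])-v[2],(461,-78,52),loss='soft_l1'); print('saucer',f.x,np.abs(f.fun).mean())
g=cv2.cvtColor(c['image'],cv2.COLOR_RGB2GRAY)[175:232,248:315]
h=cv2.HoughCircles(cv2.resize(g,None,fx=4,fy=4,interpolation=cv2.INTER_CUBIC),cv2.HOUGH_GRADIENT,1,10,param1=80,param2=25,minRadius=75,maxRadius=140)
if h is not None:
    for x,y,r in h[0][:5]: print('socket',(248+x/4,175+y/4,r/4),cast(c,(248+x/4,175+y/4),17)[:2])
# held tea light: bright-green wax disc
q=c['image'][225:300,240:325]; 
E
```

```text
saucer [460.44969403 -79.56902001  51.79135439] 0.8747299963674208
socket (np.float32(281.125), np.float32(200.375), np.float32(24.55)) [460.7842984  -78.39017771]
socket (np.float32(281.125), np.float32(197.875), np.float32(22.925)) [460.74229196 -75.72153471]
socket (np.float32(278.375), np.float32(199.375), np.float32(26.35)) [457.90363016 -77.36799071]
socket (np.float32(278.125), np.float32(195.375), np.float32(26.775)) [457.58628528 -73.11423398]
socket (np.float32(281.125), np.float32(194.625), np.float32(25.925)) [460.68793535 -72.26829289]
```

Call:
{"name": "carry_out", "arguments": {
  "twist": [
    [0, 0, 0],
    [0, 0, 0],
    [0, 0, 0],
    [0, 0, 0],
    [0, 0, 0],
    [0, 0, 0],
    [0, 0, 0]
  ],
  "dp": [
    [-0.007, 0, 0.02],
    [0, 0, 0.04],
    [0, 0, 0.04],
    [0, 0, 0.03],
    [0, 0, 0.01],
    [0, 0, 0],
    [0, 0, 0]
  ],
  "fingers": [0.03, 0.03, 0.03, 0.03, 0.03, 0.03, 0.03]
}}

```text
t: 30.95
eef_pos: [462.1, -79.2, 45.4]
tcp_rot: [0.001, 0.701, 0.713, 0.0]
wrist_force: [0.5, -0.1, 1.2]
finger_gap: 35.6
gripper_force: 29.9
```

```bash
python3 - <<'E'
from h import *
for i in range(3):
    to((460.5,-78.5,18)); c=camera('wrist')
cv2.imwrite('pics/w8.png',cv2.resize(c['image'][120:330,150:430],(800,600),interpolation=cv2.INTER_CUBIC)[:,:,::-1])
print(proj(c,(460.5,-78.5,17)),proj(c,(460.5,-78.5,52)))
E
```

```text
t 30.95 tcp [462.1 -79.2  45.4] yaw 0.0174 zax [ 0.002 -0.001 -1.   ] gap 35.6 F [ 0.5 -0.1  1.2] ->tool mm [ 0.8 -1.6 27.4]
t 31.0 tcp [462.4 -79.3  45.7] yaw 0.0174 zax [ 0.003 -0.001 -1.   ] gap 35.8 F [ 0.1 -0.  -0.2] ->tool mm [ 0.9 -1.9 27.7]
t 31.05 tcp [462.4 -79.3  45.8] yaw 0.0173 zax [ 0.003 -0.001 -1.   ] gap 35.9 F [-0.7  0.5  0. ] ->tool mm [ 0.9 -1.9 27.8]
[277.904752   238.07025845] [277.33517492 261.37135769]
```

View pics/w8.png

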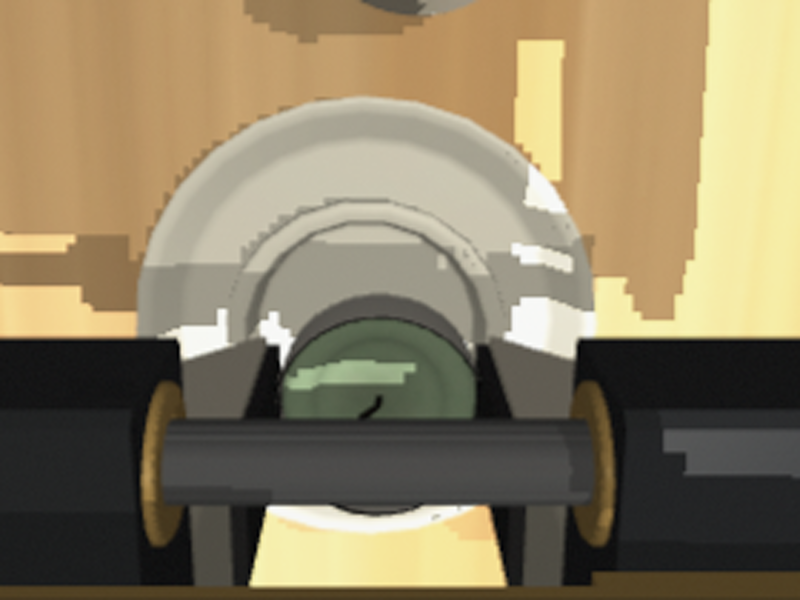

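```bash
python3 - <<'E'
from h import *
c=camera('wrist'); f=lambda x,y,z:cast(c,(150+x/2.857,120+y/2.857),z)[:2].round(1)
a,b=f(366,97,10),f(380,530,10); print(a,b,(a+b)/2, a[1]-b[1]); print(f(137,300,10),f(595,300,10))
print('socket inner far edge',f(367,222,17),'centre if r26: y',f(367,222,17)[1]-26)
to((460.5,-78.5,18)); p=sense()['eef_pos']
a=f(378,318,p[2]+6.5); print('tea far top edge',a,'centre y',a[1]-19, 'sides',f(281,385,p[2]+6.5),f(476,385,p[2]+6.5),'far bottom edge',f(378,293,p[2]-8.5))
E
```

```text
[459.8 -27.6] [ 464.4 -129.5] [462.1  -78.55] 101.9
[409.6 -73. ] [511.3 -71.5]
socket inner far edge [460.4 -52.9] centre if r26: y -78.9
t 31.15 tcp [462.1 -79.3  45.6] yaw 0.0171 zax [ 0.003 -0.001 -1.   ] gap 35.6 F [ 0.5 -0.6 -0.4] ->tool mm [ 0.8 -1.6 27.6]
tea far top edge [462.7 -62.2] centre y -81.2 sides [445.6 -75. ] [480.4 -74.5] far bottom edge [462.7 -62.2]
```

Holder at about (460.5,-78.7) and held tea light at about (463,-80.2). I'll correct by those amounts and lower.

Call:
{"name": "carry_out", "arguments": {
  "twist": [
    [0, 0, 0],
    [0, 0, 0],
    [0, 0, 0],
    [0, 0, 0],
    [0, 0, 0]
  ],
  "dp": [
    [0.0015, -0.0023, 0],
    [0, 0, 0.01],
    [0, 0, 0.01],
    [0, 0, 0.004],
    [0, 0, 0]
  ],
  "fingers": [0.03, 0.03, 0.03, 0.03, 0.03]
}}

```text
t: 31.65
eef_pos: [458.2, -77.4, 19.2]
tcp_rot: [-0.001, 0.701, 0.713, -0.001]
wrist_force: [0.2, 1.0, 0.3]
finger_gap: 35.9
gripper_force: 29.9
```

Call:
{"name": "carry_out", "arguments": {
  "twist": [
    [0, 0, 0],
    [0, 0, 0]
  ],
  "dp": [
    [0, 0, 0.001],
    [0, 0, 0.001]
  ],
  "fingers": [0.03, 0.03]
}}

```text
t: 31.85
eef_pos: [459.1, -77.6, 18.3]
tcp_rot: [0.0, 0.701, 0.713, 0.0]
wrist_force: [0.3, -0.7, -1.2]
finger_gap: 36.0
gripper_force: 29.9
```

Call:
{"name": "carry_out", "arguments": {
  "twist": [
    [0, 0, 0],
    [0, 0, 0],
    [0, 0, 0]
  ],
  "dp": [
    [0, 0, 0.0005],
    [0, 0, 0],
    [0, 0, 0]
  ],
  "fingers": [0.03, 0.03, 0.03]
}}

```text
t: 32.15
eef_pos: [459.0, -77.6, 17.9]
tcp_rot: [0.0, 0.701, 0.713, 0.0]
wrist_force: [-0.1, 0.5, -0.1]
finger_gap: 35.9
gripper_force: 29.9
```

Call:
{"name": "carry_out", "arguments": {
  "twist": [
    [0, 0, 0],
    [0, 0, 0],
    [0, 0, 0],
    [0, 0, 0],
    [0, 0, 0],
    [0, 0, 0]
  ],
  "dp": [
    [0, 0, 0],
    [0, 0, 0],
    [0, 0, 0],
    [0, 0, -0.02],
    [0, 0, -0.04],
    [0, 0, -0.04]
  ],
  "fingers": [0.06, 0.06, 0.06, 0.06, 0.06, 0.06]
}}

```text
t: 32.75
eef_pos: [458.2, -77.4, 118.5]
tcp_rot: [-0.001, 0.701, 0.713, -0.0]
wrist_force: [1.1, -0.3, 0.1]
finger_gap: 60.0
gripper_force: 0.0
```

Call:
{"name": "carry_out", "arguments": {
  "twist": [
    [0, 0, 0],
    [0, 0, 0],
    [0, 0, 0],
    [0, 0, 0]
  ],
  "dp": [
    [0, 0, -0.04],
    [-0.02, 0, 0],
    [-0.02, 0, 0],
    [0, 0, 0]
  ],
  "fingers": [0.06, 0.06, 0.06, 0.06]
}}

```text
t: 33.15
eef_pos: [459.8, -119.2, 158.2]
tcp_rot: [0.001, 0.702, 0.712, 0.0]
wrist_force: [-0.5, -0.0, 0.0]
finger_gap: 59.7
gripper_force: 0.0
```

```bash
python3 - <<'E'
from h import *
to((460.5,-78.5,160)); c=camera('wrist')
H=cv2.cvtColor(c['image'],cv2.COLOR_RGB2HSV); p=proj(c,(460.5,-78.5,17)); print(p)
x,y=p.astype(int); print([tuple(c['image'][y,xx]) for xx in range(x-40,x+41,8)])
S=H[y-60:y+60,x-60:x+60]; m=cv2.inRange(S,(35,15,20),(100,255,255)); k,_,st,ce=cv2.connectedComponentsWithStats(m)
for a,b in zip(st[1:],ce[1:]):
    if a[4]>60:
        q=(b[0]+x-60,b[1]+y-60); print(a,q,cast(c,q,24))
        K=cv2.findContours(m,0,1)[0]; e=cv2.fitEllipse(max(K,key=cv2.contourArea)); print(e)
s=camera('scene'); cv2.imwrite('raw_s9.png',s['image'][:,:,::-1]); print(proj(s,(460.5,-78.5,24)))
E
```

```text
t 33.15 tcp [ 459.8 -119.2  158.2] yaw 0.0152 zax [ 0.001 -0.001 -1.   ] gap 59.7 F [-0.5 -0.   0. ] ->tool mm [40.7  1.3 -1.8]
[282.41725008 156.05833661]
[(np.uint8(242), np.uint8(242), np.uint8(241)), (np.uint8(172), np.uint8(168), np.uint8(151)), (np.uint8(222), np.uint8(221), np.uint8(212)), (np.uint8(107), np.uint8(123), np.uint8(95)), (np.uint8(103), np.uint8(115), np.uint8(90)), (np.uint8(80), np.uint8(89), np.uint8(71)), (np.uint8(102), np.uint8(116), np.uint8(91)), (np.uint8(109), np.uint8(124), np.uint8(96)), (np.uint8(191), np.uint8(186), np.uint8(167)), (np.uint8(192), np.uint8(188), np.uint8(168)), (np.uint8(242), np.uint8(242), np.uint8(240))]
[  40   40   40   40 1242] (np.float64(281.43397745571656), np.float64(155.4597423510467)) [459.56966479 -77.32448717  24.        ]
((59.43348693847656, 59.4713249206543), (38.75935745239258, 39.03843688964844), 153.0072784423828)
[362.81008977 183.14461559]
```

The tea light's disc fits a circle centred at (459.6,-77.3). That is 1.5 mm from the socket centre, so it is inside the socket and not riding its rim. Now I go back to the knob to close the lid.

Call:
{"name": "carry_out", "arguments": {
  "twist": [
    [0, 0, -0.14],
    [0, 0, -0.14],
    [0, 0, -0.14],
    [0, 0, -0.14],
    [0, 0, -0.14],
    [0, 0, -0.14],
    [0, 0, -0.14],
    [0, 0, -0.14]
  ],
  "dp": [
    [0, 0, -0.02],
    [0, 0, -0.02],
    [0, 0, -0.02],
    [0, 0, -0.02],
    [0, 0, -0.02],
    [0, 0, -0.02],
    [0, 0, -0.004],
    [0, 0, 0]
  ],
  "fingers": [0.06, 0.06, 0.06, 0.06, 0.06, 0.06, 0.06, 0.06]
}}

```text
t: 34.05
eef_pos: [459.8, -116.6, 282.5]
tcp_rot: [0.001, 0.212, 0.977, 0.0]
wrist_force: [0.3, 0.1, 0.6]
finger_gap: 60.2
gripper_force: 0.0
```

Call:
{"name": "carry_out", "arguments": {
  "twist": [
    [0, 0, -0.14],
    [0, 0, -0.14],
    [0, 0, -0.14],
    [0, 0, -0.03],
    [0, 0, 0],
    [0, 0, 0],
    [0, 0, 0],
    [0, 0, 0]
  ],
  "dp": [
    [0, 0, 0],
    [0, 0, 0],
    [0, 0, 0],
    [0, 0, 0],
    [0, 0.04, 0],
    [0, 0.04, 0],
    [0, 0.04, 0],
    [0, 0.04, 0]
  ],
  "fingers": [0.06, 0.06, 0.06, 0.06, 0.06, 0.06, 0.06, 0.06]
}}

```text
t: 34.85
eef_pos: [456.4, 44.4, 281.6]
tcp_rot: [-0.0, -0.007, 1.0, 0.0]
wrist_force: [1.2, 0.3, -0.0]
finger_gap: 59.7
gripper_force: 0.0
```

Call:
{"name": "carry_out", "arguments": {
  "twist": [
    [0, 0, 0],
    [0, 0, 0],
    [0, 0, 0],
    [0, 0, 0],
    [0, 0, 0],
    [0, 0, 0],
    [0, 0, 0],
    [0, 0, 0]
  ],
  "dp": [
    [0, 0.04, 0],
    [-0.01, 0.04, 0],
    [-0.01, 0.04, 0],
    [-0.015, 0.04, 0],
    [-0.015, 0.04, 0],
    [-0.015, 0.04, 0],
    [-0.015, 0.04, 0],
    [-0.005, 0.02, 0]
  ],
  "fingers": [0.06, 0.06, 0.06, 0.06, 0.06, 0.06, 0.06, 0.06]
}}

```text
t: 35.65
eef_pos: [536.8, 347.4, 280.4]
tcp_rot: [-0.001, -0.008, 1.0, 0.0]
wrist_force: [-1.2, -0.8, -0.1]
finger_gap: 59.9
gripper_force: 0.0
```

```bash
python3 - <<'E'
from h import *
to((541.6,350.3,182)); c=camera('wrist'); print(sense()['joint_pos'].round(2))
H=cv2.cvtColor(c['image'],cv2.COLOR_RGB2HSV); m=cv2.inRange(H,(12,130,80),(32,255,255)); m[255:]=0; p=proj(c,(543,351,200)); print(p)
k,_,st,ce=cv2.connectedComponentsWithStats(m)
for a,b in zip(st[1:],ce[1:]):
    if a[4]>40: print(a,b.round(1),cast(c,b,208).round(1))
E
```

```text
t 35.65 tcp [536.8 347.4 280.4] yaw 1.5866 zax [-0.001  0.    -1.   ] gap 59.9 F [-1.2 -0.8 -0.1] ->tool mm [-5.   2.8 98.4]
[ 0.46  0.54  1.07  0.    1.54 -1.13]
[285.36385257 222.46393349]
[   0    0  135   34 3190] [55.2 15.1] [403.3 200.4 208. ]
[ 238    5  276   35 4743] [360.2  22. ] [404.4 396.9 208. ]
[362   6 118   6 375] [419.1   8.2] [395.9 434.1 208. ]
[472  33  37   6 121] [491.2  35.4] [411.  483.1 208. ]
[ 54 110  21  41 279] [ 66.1 131.1] [475.9 196.2 208. ]
[ 24 136   9   9  59] [ 28.2 139.7] [482.2 168.6 208. ]
[275 181  28  45 902] [288.7 203.5] [525.8 353.1 208. ]
```

```bash
python3 - <<'E'
from h import *
c=camera('wrist'); to((541.6,350.3,182))
for r in (181,190,200,210,226): print(r,cast(c,(289,r),208).round(1),cast(c,(289,r),200).round(1),c['image'][r,289])
print([ (r,tuple(int(v) for v in c['image'][r,289])) for r in range(170,262,4)])
t=camera('top'); H=cv2.cvtColor(t['image'],cv2.COLOR_RGB2HSV)
E
```

```text
t 35.75 tcp [536.4 346.9 280.1] yaw 1.5881 zax [-0.002 -0.    -1.   ] gap 60.1 F [-0.3 -0.5 -0.3] ->tool mm [-5.5  3.4 98.1]
181 [508.7 354.7 208. ] [510.  354.9 200. ] [73 53 30]
190 [515.3 354.8 208. ] [516.9 355.1 200. ] [139 109  58]
200 [522.8 355.  208. ] [524.7 355.2 200. ] [157 122  65]
210 [530.5 355.2 208. ] [532.6 355.4 200. ] [176 137  74]
226 [542.9 355.4 208. ] [545.5 355.7 200. ] [235 216 140]
[(170, (55, 33, 22)), (174, (57, 34, 23)), (178, (55, 34, 23)), (182, (154, 120, 64)), (186, (141, 110, 59)), (190, (139, 109, 58)), (194, (171, 134, 71)), (198, (160, 125, 67)), (202, (160, 125, 67)), (206, (169, 132, 70)), (210, (176, 137, 74)), (214, (183, 142, 76)), (218, (183, 143, 77)), (222, (177, 138, 74)), (226, (235, 216, 140)), (230, (247, 236, 165)), (234, (247, 235, 163)), (238, (247, 229, 155)), (242, (247, 233, 160)), (246, (247, 238, 172)), (250, (247, 239, 174)), (254, (247, 242, 180)), (258, (247, 239, 174))]
```

The knob lies from x = 509 (lid face) to 543 mm, which is its full 34 mm. Its grip centre is therefore near x = 534, at a lid angle of about 1.36 rad.

Call:
{"name": "carry_out", "arguments": {
  "twist": [
    [0, 0, 0],
    [0, 0, 0],
    [0, 0, 0],
    [0, 0, 0],
    [0, 0, 0],
    [0, 0, 0]
  ],
  "dp": [
    [0.0025, 0.005, 0.02],
    [0, 0, 0.03],
    [0, 0, 0.03],
    [0, 0, 0.02],
    [0, 0, 0],
    [0, 0, 0]
  ],
  "fingers": [0.06, 0.06, 0.06, 0.06, 0.06, 0.06]
}}

```text
t: 36.4
eef_pos: [534.6, 348.0, 182.6]
tcp_rot: [0.0, -0.007, 1.0, -0.0]
wrist_force: [-0.4, 0.6, -0.2]
finger_gap: 59.8
gripper_force: 0.0
```

Call:
{"name": "carry_out", "arguments": {
  "twist": [
    [0, 0, 0],
    [0, 0, 0],
    [0, 0, 0],
    [0, 0, 0],
    [0, 0, 0],
    [0, 0, 0],
    [0, 0, 0],
    [0, 0, 0]
  ],
  "dp": [
    [0, 0, 0],
    [0, 0, 0],
    [0, 0, 0],
    [0, 0, 0],
    [0, 0, 0],
    [0, 0, 0],
    [0, 0, 0],
    [0, 0, 0]
  ],
  "fingers": [0.01, 0.01, 0.01, 0.01, 0.01, 0.01, 0.01, 0.01]
}}

```text
t: 37.2
eef_pos: [534.5, 352.6, 182.0]
tcp_rot: [0.001, -0.009, 1.0, 0.003]
wrist_force: [1.0, 13.0, -3.2]
finger_gap: 17.3
gripper_force: 30.0
```

```bash
python3 - <<'E'
from h import *
to((534,352,179.5))
th=np.radians(13.85)+np.linspace(1.358,0,17); x=-146.2*np.cos(th); z=146.2*np.sin(th)
print(np.c_[-np.diff(x),-np.diff(z)].round(1).tolist())
E
```

```text
t 37.2 tcp [534.5 352.6 182. ] yaw 1.5883 zax [ 0.002  0.007 -1.   ] gap 17.3 F [ 1.  13.  -3.2] ->tool mm [ 0.5 -0.6  2.5]
[[12.4, 0.2], [12.3, 1.2], [12.2, 2.3], [12.0, 3.3], [11.6, 4.3], [11.2, 5.3], [10.7, 6.2], [10.2, 7.1], [9.5, 7.9], [8.8, 8.7], [8.1, 9.4], [7.2, 10.1], [6.4, 10.6], [5.4, 11.1], [4.5, 11.6], [3.5, 11.9]]
```

Call:
{"name": "carry_out", "arguments": {
  "twist": [
    [0, 0, 0],
    [0, 0, 0],
    [0, 0, 0],
    [0, 0, 0],
    [0, 0, 0],
    [0, 0, 0],
    [0, 0, 0],
    [0, 0, 0]
  ],
  "dp": [
    [0.006, 0.004, 0.0005],
    [0.0124, 0, 0.001],
    [0.0123, 0, 0.0018],
    [0.0121, 0, 0.003],
    [0.0118, 0, 0.004],
    [0.0115, 0, 0.005],
    [0.011, 0, 0.0058],
    [0.0104, 0, 0.0067]
  ],
  "fingers": [0.01, 0.01, 0.01, 0.01, 0.01, 0.01, 0.01, 0.01]
}}

```text
t: 38.0
eef_pos: [447.3, 350.6, 155.6]
tcp_rot: [0.001, -0.008, 1.0, -0.0]
wrist_force: [0.3, -5.5, 6.3]
finger_gap: 17.2
gripper_force: 30.0
```

```bash
python3 - <<'E'
from h import *
to((534,352,179.5)); p=sense()['eef_pos']
a0=np.arctan2(p[2]+18.8-52,-(p[0]-530)); print('theta',a0-np.radians(13.85),'r',np.hypot(p[2]+18.8-52,p[0]-530))
th=np.linspace(a0,np.radians(13.85),11); x=-146.2*np.cos(th); z=146.2*np.sin(th)
print(np.c_[-np.diff(x),-np.diff(z)].round(1).tolist())
E
```

```text
t 38.0 tcp [447.3 350.6 155.6] yaw 1.5872 zax [ 0.003 -0.001 -1.   ] gap 17.2 F [ 0.3 -5.5  6.3] ->tool mm [-86.8  -0.  -23.6]
theta 0.7347876179124069 r 147.76270932801387
[[8.7, 6.3], [8.2, 7.0], [7.7, 7.5], [7.1, 8.1], [6.5, 8.6], [5.8, 9.0], [5.1, 9.4], [4.4, 9.8], [3.7, 10.1], [3.0, 10.3]]
```

Call:
{"name": "carry_out", "arguments": {
  "twist": [
    [0, 0, 0],
    [0, 0, 0],
    [0, 0, 0],
    [0, 0, 0],
    [0, 0, 0],
    [0, 0, 0],
    [0, 0, 0],
    [0, 0, 0]
  ],
  "dp": [
    [0.0087, 0, 0.0063],
    [0.0082, 0, 0.007],
    [0.0077, 0, 0.0075],
    [0.0071, 0, 0.0081],
    [0.0065, 0, 0.0086],
    [0.0058, 0, 0.009],
    [0.0051, 0, 0.0094],
    [0.0044, 0, 0.0098]
  ],
  "fingers": [0.01, 0.01, 0.01, 0.01, 0.01, 0.01, 0.01, 0.01]
}}

```text
t: 38.8
eef_pos: [393.4, 349.3, 88.3]
tcp_rot: [0.0, -0.008, 1.0, -0.001]
wrist_force: [1.2, -6.3, 3.6]
finger_gap: 17.4
gripper_force: 30.0
```

Call:
{"name": "carry_out", "arguments": {
  "twist": [
    [0, 0, 0],
    [0, 0, 0],
    [0, 0, 0],
    [0, 0, 0]
  ],
  "dp": [
    [0.003, 0, 0.009],
    [0.002, 0, 0.007],
    [0, 0, 0.002],
    [0, 0, 0]
  ],
  "fingers": [0.01, 0.01, 0.01, 0.01]
}}

```text
t: 39.2
eef_pos: [387.1, 349.1, 69.6]
tcp_rot: [-0.002, -0.008, 1.0, -0.001]
wrist_force: [-2.0, -4.1, -1.6]
finger_gap: 17.6
gripper_force: 30.0
```

Call:
{"name": "carry_out", "arguments": {
  "twist": [
    [0, 0, 0],
    [0, 0, 0],
    [0, 0, 0]
  ],
  "dp": [
    [0, 0, 0.002],
    [0, 0, 0.002],
    [0, 0, 0]
  ],
  "fingers": [0.01, 0.01, 0.01]
}}

```text
t: 39.5
eef_pos: [386.4, 349.1, 65.7]
tcp_rot: [-0.002, -0.008, 1.0, -0.001]
wrist_force: [-5.5, -5.4, 1.2]
finger_gap: 17.5
gripper_force: 30.0
```

Release, then press the closed fingertips on the knob's top to make sure it is fully shut (contact expected at z = 96).

Call:
{"name": "carry_out", "arguments": {
  "twist": [
    [0, 0, 0],
    [0, 0, 0],
    [0, 0, 0],
    [0, 0, 0],
    [0, 0, 0],
    [0, 0, 0],
    [0, 0, 0],
    [0, 0, 0]
  ],
  "dp": [
    [0, 0, 0],
    [0, 0, 0],
    [0, 0, 0],
    [0, 0, -0.02],
    [0, 0, -0.025],
    [-0.001, 0, 0],
    [0, 0, 0],
    [0, 0, 0]
  ],
  "fingers": [0.05, 0.05, 0.05, 0.05, 0.05, 0.0, 0.0, 0.0]
}}

```text
t: 40.3
eef_pos: [389.1, 350.1, 110.4]
tcp_rot: [-0.001, -0.008, 1.0, -0.0]
wrist_force: [-0.4, 0.4, -0.1]
finger_gap: 30.3
gripper_force: 0.0
```

Call:
{"name": "carry_out", "arguments": {
  "twist": [
    [0, 0, 0],
    [0, 0, 0],
    [0, 0, 0],
    [0, 0, 0],
    [0, 0, 0],
    [0, 0, 0]
  ],
  "dp": [
    [0, 0, 0],
    [0, 0, 0],
    [0, 0, 0],
    [0, 0, 0.01],
    [0, 0, 0.002],
    [0, 0, 0]
  ],
  "fingers": [0.0, 0.0, 0.0, 0.0, 0.0, 0.0]
}}

```text
t: 40.9
eef_pos: [389.0, 350.1, 98.4]
tcp_rot: [-0.001, -0.008, 1.0, -0.001]
wrist_force: [-0.6, -0.7, -0.5]
finger_gap: 0.8
gripper_force: 0.0
```

Call:
{"name": "carry_out", "arguments": {
  "twist": [
    [0, 0, 0],
    [0, 0, 0],
    [0, 0, 0],
    [0, 0, 0]
  ],
  "dp": [
    [0, 0, 0.001],
    [0, 0, 0.001],
    [0, 0, 0.001],
    [0, 0, 0]
  ],
  "fingers": [0.0, 0.0, 0.0, 0.0]
}}

```text
t: 41.3
eef_pos: [389.5, 350.4, 96.7]
tcp_rot: [0.0, -0.008, 1.0, 0.0]
wrist_force: [-2.1, -0.5, 4.0]
finger_gap: 0.7
gripper_force: 2.2
```

Call:
{"name": "carry_out", "arguments": {
  "twist": [
    [0, 0, 0],
    [0, 0, 0],
    [0, 0, 0]
  ],
  "dp": [
    [0, 0, 0.002],
    [0, 0, 0.001],
    [0, 0, 0]
  ],
  "fingers": [0.0, 0.0, 0.0]
}}

```text
t: 41.6
eef_pos: [389.6, 350.5, 96.5]
tcp_rot: [0.001, -0.008, 1.0, 0.0]
wrist_force: [-8.9, -5.1, 27.7]
finger_gap: 0.3
gripper_force: 13.9
```

The lid is shut: 28 N on the knob does not move it from z = 96.5. Next I raise, turn back and return the salt shaker first.

Call:
{"name": "carry_out", "arguments": {
  "twist": [
    [0, 0, 0],
    [0, 0, 0],
    [0, 0, 0],
    [0, 0, 0.14],
    [0, 0, 0.14],
    [0, 0, 0.14],
    [0, 0, 0.14],
    [0, 0, 0.14]
  ],
  "dp": [
    [0, 0, -0.02],
    [0, 0, -0.04],
    [0, 0, -0.03],
    [0, 0, 0],
    [0, 0, 0],
    [0, 0, 0],
    [0, 0, 0],
    [0, 0, 0]
  ],
  "fingers": [0, 0, 0.09, 0.09, 0.09, 0.09, 0.09, 0.09]
}}

```text
t: 42.4
eef_pos: [389.5, 350.4, 183.2]
tcp_rot: [0.0, 0.338, 0.941, 0.0]
wrist_force: [0.4, -0.0, -0.5]
finger_gap: 44.0
gripper_force: 0.0
```

Call:
{"name": "carry_out", "arguments": {
  "twist": [
    [0, 0, 0.14],
    [0, 0, 0.14],
    [0, 0, 0.14],
    [0, 0, 0.14],
    [0, 0, 0.14],
    [0, 0, 0.14],
    [0, 0, 0.03],
    [0, 0, 0]
  ],
  "dp": [
    [0, 0, 0],
    [0, 0, 0],
    [0, 0, 0],
    [0, 0, 0],
    [0, 0, 0],
    [0, 0, 0],
    [0, 0, 0],
    [0, 0, 0]
  ],
  "fingers": [0.09, 0.09, 0.09, 0.09, 0.09, 0.09, 0.09, 0.09]
}}

```text
t: 43.2
eef_pos: [389.6, 350.3, 183.2]
tcp_rot: [0.0, 0.701, 0.713, 0.0]
wrist_force: [0.0, 0.4, -0.2]
finger_gap: 90.1
gripper_force: 0.0
```

Call:
{"name": "carry_out", "arguments": {
  "twist": [
    [0, 0, 0],
    [0, 0, 0],
    [0, 0, 0],
    [0, 0, 0],
    [0, 0, 0],
    [0, 0, 0],
    [0, 0, 0],
    [0, 0, 0]
  ],
  "dp": [
    [-0.04, 0.01, 0],
    [-0.04, 0.01, 0],
    [-0.04, 0.01, 0],
    [-0.04, 0.01, 0],
    [-0.04, 0.01, 0],
    [-0.04, 0.01, 0],
    [-0.04, 0.01, 0],
    [-0.04, 0.003, 0]
  ],
  "fingers": [0.09, 0.09, 0.09, 0.09, 0.09, 0.09, 0.09, 0.09]
}}

```text
t: 44.0
eef_pos: [468.7, 29.8, 183.4]
tcp_rot: [0.001, 0.701, 0.714, 0.0]
wrist_force: [0.4, 0.6, -0.2]
finger_gap: 89.9
gripper_force: 0.0
```

Call:
{"name": "carry_out", "arguments": {
  "twist": [
    [0, 0, 0],
    [0, 0, 0],
    [0, 0, 0]
  ],
  "dp": [
    [-0.023, 0, 0],
    [0, 0, 0],
    [0, 0, 0]
  ],
  "fingers": [0.09, 0.09, 0.09]
}}

```text
t: 44.3
eef_pos: [468.2, 8.6, 183.3]
tcp_rot: [-0.0, 0.701, 0.713, 0.0]
wrist_force: [0.1, 0.3, -0.4]
finger_gap: 90.0
gripper_force: 0.0
```

```bash
python3 - <<'E'
from h import *
to((468.4,8.2,22.3)); c=camera('wrist')
H=cv2.cvtColor(c['image'],cv2.COLOR_RGB2HSV); p=proj(c,(468.4,8.2,78)); x,y=p.astype(int); print(p)
m=(c['image'].max(2)<40).astype(np.uint8); m[258:]=0; m[:,:200]=0;m[:,365:]=0
k,_,st,ce=cv2.connectedComponentsWithStats(m)
for a,b in zip(st[1:],ce[1:]):
    if a[4]>200: print(a,b.round(1),cast(c,b,74).round(1))
E
```

```text
t 44.3 tcp [468.2   8.6 183.3] yaw 0.0163 zax [-0.  0. -1.] gap 90.0 F [ 0.1  0.3 -0.4] ->tool mm [-5.00e-01  1.00e-01  1.61e+02]
[281.37862559 208.99229461]
[257  15  55  33 371] [283.   38.2] [467.7 141.   74. ]
[ 262  183   39   38 1137] [281.5 201.6] [468.5  13.7  74. ]
```

Call:
{"name": "carry_out", "arguments": {
  "twist": [
    [0, 0, 0],
    [0, 0, 0],
    [0, 0, 0],
    [0, 0, 0],
    [0, 0, 0],
    [0, 0, 0],
    [0, 0, 0]
  ],
  "dp": [
    [0, 0, 0.04],
    [0, 0, 0.04],
    [0, 0, 0.04],
    [0, 0, 0.03],
    [0, 0, 0.01],
    [0, 0, 0],
    [0, 0, 0]
  ],
  "fingers": [0.09, 0.09, 0.09, 0.09, 0.09, 0.09, 0.09]
}}

```text
t: 45.05
eef_pos: [469.2, 9.1, 24.4]
tcp_rot: [0.001, 0.701, 0.713, 0.001]
wrist_force: [1.0, -0.3, 0.4]
finger_gap: 90.1
gripper_force: 0.0
```

Call:
{"name": "carry_out", "arguments": {
  "twist": [
    [0, 0, 0],
    [0, 0, 0],
    [0, 0, 0],
    [0, 0, 0],
    [0, 0, 0],
    [0, 0, 0],
    [0, 0, 0],
    [0, 0, 0]
  ],
  "dp": [
    [0, 0, 0],
    [0, 0, 0],
    [0, 0, 0],
    [0, 0, 0],
    [0, 0, 0],
    [0, 0, 0],
    [0, 0, 0],
    [0, 0, 0]
  ],
  "fingers": [0.035, 0.035, 0.035, 0.035, 0.035, 0.035, 0.035, 0.035]
}}

```text
t: 45.85
eef_pos: [468.4, 8.6, 23.3]
tcp_rot: [0.0, 0.701, 0.713, -0.0]
wrist_force: [-0.2, -0.5, 0.5]
finger_gap: 42.4
gripper_force: 30.0
```

Call:
{"name": "carry_out", "arguments": {
  "twist": [
    [0, 0, 0],
    [0, 0, 0],
    [0, 0, 0],
    [0, 0, 0],
    [0, 0, 0],
    [0, 0, 0],
    [0, 0, 0],
    [0, 0, 0]
  ],
  "dp": [
    [0, 0, -0.02],
    [0, 0, -0.03],
    [0, 0, -0.04],
    [0, 0, -0.03],
    [0, 0, -0.01],
    [0.02, 0, 0],
    [0.04, 0, 0],
    [0.04, 0, 0]
  ],
  "fingers": [0.035, 0.035, 0.035, 0.035, 0.035, 0.035, 0.035, 0.035]
}}

```text
t: 46.65
eef_pos: [466.0, 109.2, 152.2]
tcp_rot: [-0.001, 0.702, 0.712, -0.001]
wrist_force: [0.9, 0.4, -1.1]
finger_gap: 42.7
gripper_force: 30.0
```

Call:
{"name": "carry_out", "arguments": {
  "twist": [
    [0, 0, 0],
    [0, 0, 0],
    [0, 0, 0],
    [0, 0, 0],
    [0, 0, 0],
    [0, 0, 0],
    [0, 0, 0],
    [0, 0, 0]
  ],
  "dp": [
    [0.04, 0, 0],
    [0.04, 0, 0],
    [0.04, 0, 0],
    [0.04, 0, 0],
    [0.04, 0, 0],
    [0.04, 0, 0],
    [0.04, 0, 0],
    [0.03, 0, 0]
  ],
  "fingers": [0.035, 0.035, 0.035, 0.035, 0.035, 0.035, 0.035, 0.035]
}}

```text
t: 47.45
eef_pos: [460.3, 420.5, 151.3]
tcp_rot: [-0.0, 0.701, 0.713, -0.001]
wrist_force: [1.4, -0.1, -1.2]
finger_gap: 42.2
gripper_force: 30.0
```

Call:
{"name": "carry_out", "arguments": {
  "twist": [
    [0, 0, 0],
    [0, 0, 0],
    [0, 0, 0]
  ],
  "dp": [
    [0.017, 0, 0],
    [0, 0, 0],
    [0, 0, 0]
  ],
  "fingers": [0.035, 0.035, 0.035]
}}

```text
t: 47.75
eef_pos: [460.4, 435.0, 151.6]
tcp_rot: [-0.0, 0.701, 0.713, -0.002]
wrist_force: [-0.4, -0.6, -0.8]
finger_gap: 42.3
gripper_force: 30.0
```

Call:
{"name": "carry_out", "arguments": {
  "twist": [
    [0, 0, 0],
    [0, 0, 0],
    [0, 0, 0],
    [0, 0, 0],
    [0, 0, 0],
    [0, 0, 0]
  ],
  "dp": [
    [0, 0, 0.02],
    [0, 0, 0.03],
    [0, 0, 0.012],
    [0, 0, 0.003],
    [0, 0, 0.001],
    [0, 0, 0]
  ],
  "fingers": [0.035, 0.035, 0.035, 0.035, 0.035, 0.035]
}}

```text
t: 48.35
eef_pos: [461.7, 435.8, 88.4]
tcp_rot: [0.0, 0.701, 0.713, 0.001]
wrist_force: [0.9, 0.5, -0.2]
finger_gap: 42.2
gripper_force: 30.0
```

Call:
{"name": "carry_out", "arguments": {
  "twist": [
    [0, 0, 0],
    [0, 0, 0],
    [0, 0, 0]
  ],
  "dp": [
    [0, 0, 0.001],
    [0, 0, 0],
    [0, 0, 0]
  ],
  "fingers": [0.035, 0.035, 0.035]
}}

```text
t: 48.65
eef_pos: [461.2, 435.7, 86.8]
tcp_rot: [0.0, 0.701, 0.713, 0.0]
wrist_force: [-0.3, 0.4, -1.0]
finger_gap: 42.4
gripper_force: 30.0
```

Call:
{"name": "carry_out", "arguments": {
  "twist": [
    [0, 0, 0],
    [0, 0, 0],
    [0, 0, 0]
  ],
  "dp": [
    [0, 0, 0.001],
    [0, 0, 0.0005],
    [0, 0, 0]
  ],
  "fingers": [0.035, 0.035, 0.035]
}}

```text
t: 48.95
eef_pos: [461.2, 435.8, 85.8]
tcp_rot: [0.0, 0.701, 0.713, 0.001]
wrist_force: [-1.2, -1.7, 5.8]
finger_gap: 42.1
gripper_force: 30.0
```

Contact on the lid. Release and fetch the honey jar.

Call:
{"name": "carry_out", "arguments": {
  "twist": [
    [0, 0, 0],
    [0, 0, 0],
    [0, 0, 0],
    [0, 0, 0],
    [0, 0, 0],
    [0, 0, 0],
    [0, 0, 0],
    [0, 0, 0]
  ],
  "dp": [
    [0, 0, 0],
    [0, 0, 0],
    [0, 0, 0],
    [0, 0, 0],
    [0, 0, -0.03],
    [0, 0, -0.04],
    [0, 0, -0.03],
    [-0.03, 0.002, 0]
  ],
  "fingers": [0.09, 0.09, 0.09, 0.09, 0.09, 0.09, 0.09, 0.09]
}}

```text
t: 49.75
eef_pos: [465.1, 409.1, 189.7]
tcp_rot: [0.001, 0.7, 0.714, 0.005]
wrist_force: [0.9, 0.6, 0.5]
finger_gap: 89.9
gripper_force: 0.0
```

Call:
{"name": "carry_out", "arguments": {
  "twist": [
    [0, 0, 0],
    [0, 0, 0],
    [0, 0, 0],
    [0, 0, 0],
    [0, 0, 0],
    [0, 0, 0],
    [0, 0, 0],
    [0, 0, 0]
  ],
  "dp": [
    [-0.04, 0.002, 0],
    [-0.04, 0.002, 0],
    [-0.04, 0.002, 0],
    [-0.04, 0.002, 0],
    [-0.04, 0.002, 0],
    [-0.04, 0, 0],
    [-0.04, 0, 0],
    [-0.04, 0, 0]
  ],
  "fingers": [0.09, 0.09, 0.09, 0.09, 0.09, 0.09, 0.09, 0.09]
}}

```text
t: 50.55
eef_pos: [478.8, 84.3, 184.9]
tcp_rot: [0.0, 0.701, 0.713, 0.0]
wrist_force: [0.8, 0.5, 0.6]
finger_gap: 89.8
gripper_force: 0.0
```

Call:
{"name": "carry_out", "arguments": {
  "twist": [
    [0, 0, 0],
    [0, 0, 0],
    [0, 0, 0]
  ],
  "dp": [
    [-0.01, 0, 0],
    [0, 0, 0],
    [0, 0, 0]
  ],
  "fingers": [0.09, 0.09, 0.09]
}}

```text
t: 50.85
eef_pos: [479.2, 76.6, 184.8]
tcp_rot: [-0.0, 0.701, 0.713, 0.0]
wrist_force: [0.7, 0.1, 0.4]
finger_gap: 90.3
gripper_force: 0.0
```

```bash
python3 - <<'E'
from h import *
to((479.7,75.3,28.5)); c=camera('wrist')
m=(c['image'].max(2)<75).astype(np.uint8); m[256:]=0; m[:,:200]=0;m[:,365:]=0
k,_,st,ce=cv2.connectedComponentsWithStats(m); print(proj(c,(479.7,75.3,82)))
for a,b in zip(st[1:],ce[1:]):
    if a[4]>200: print(a,b.round(1),cast(c,(a[0]+a[2]/2,a[1]+a[3]/2),82).round(1))
E
```

```text
t 50.85 tcp [479.2  76.6 184.8] yaw 0.0168 zax [ 0.  0. -1.] gap 90.3 F [0.7 0.1 0.4] ->tool mm [ -1.3   0.5 156.3]
[281.74066407 210.71054424]
[ 200    0  150   65 4424] [253.4  42.8] [472.6 211.1  82. ]
[ 241   86   55   57 2083] [265.6 113.6] [468.1 153.   82. ]
[ 248  167   70   76 2470] [282.6 209.2] [480.7  80.3  82. ]
```

Call:
{"name": "carry_out", "arguments": {
  "twist": [
    [0, 0, 0],
    [0, 0, 0],
    [0, 0, 0],
    [0, 0, 0],
    [0, 0, 0],
    [0, 0, 0],
    [0, 0, 0]
  ],
  "dp": [
    [-0.001, 0, 0.04],
    [0, 0, 0.04],
    [0, 0, 0.04],
    [0, 0, 0.025],
    [0, 0, 0.01],
    [0, 0, 0],
    [0, 0, 0]
  ],
  "fingers": [0.09, 0.09, 0.09, 0.09, 0.09, 0.09, 0.09]
}}

```text
t: 51.6
eef_pos: [480.0, 75.5, 30.7]
tcp_rot: [0.001, 0.701, 0.713, 0.001]
wrist_force: [0.6, -0.5, -0.2]
finger_gap: 90.0
gripper_force: 0.0
```

Call:
{"name": "carry_out", "arguments": {
  "twist": [
    [0, 0, 0],
    [0, 0, 0],
    [0, 0, 0],
    [0, 0, 0],
    [0, 0, 0],
    [0, 0, 0]
  ],
  "dp": [
    [0, 0, 0],
    [0, 0, 0],
    [0, 0, 0],
    [0, 0, 0],
    [0, 0, 0],
    [0, 0, 0]
  ],
  "fingers": [0.055, 0.055, 0.055, 0.055, 0.055, 0.055]
}}

```text
t: 52.2
eef_pos: [479.5, 74.8, 30.2]
tcp_rot: [0.0, 0.701, 0.713, 0.0]
wrist_force: [-1.2, -0.8, 4.1]
finger_gap: 60.1
gripper_force: 30.0
```

Call:
{"name": "carry_out", "arguments": {
  "twist": [
    [0, 0, 0],
    [0, 0, 0],
    [0, 0, 0],
    [0, 0, 0],
    [0, 0, 0],
    [0, 0, 0],
    [0, 0, 0],
    [0, 0, 0]
  ],
  "dp": [
    [0, 0, -0.02],
    [0, 0, -0.03],
    [0, 0, -0.04],
    [0, 0, -0.03],
    [0, 0, -0.01],
    [0.02, 0, 0],
    [0.03, 0, 0],
    [0.04, 0, 0]
  ],
  "fingers": [0.055, 0.055, 0.055, 0.055, 0.055, 0.055, 0.055, 0.055]
}}

```text
t: 53.0
eef_pos: [477.0, 164.6, 158.3]
tcp_rot: [-0.001, 0.702, 0.712, -0.001]
wrist_force: [1.4, -0.2, -3.0]
finger_gap: 59.9
gripper_force: 30.0
```

Call:
{"name": "carry_out", "arguments": {
  "twist": [
    [0, 0, 0],
    [0, 0, 0],
    [0, 0, 0],
    [0, 0, 0],
    [0, 0, 0],
    [0, 0, 0],
    [0, 0, 0],
    [0, 0, 0]
  ],
  "dp": [
    [0.04, 0, 0],
    [0.04, 0, 0],
    [0.04, 0, 0],
    [0.04, 0, 0],
    [0.02, 0, 0],
    [0.01, 0, 0],
    [0, 0, 0],
    [0, 0, 0]
  ],
  "fingers": [0.055, 0.055, 0.055, 0.055, 0.055, 0.055, 0.055, 0.055]
}}

```text
t: 53.8
eef_pos: [474.2, 353.7, 158.8]
tcp_rot: [0.0, 0.701, 0.713, -0.001]
wrist_force: [-0.4, -1.3, -2.9]
finger_gap: 60.3
gripper_force: 30.0
```

Call:
{"name": "carry_out", "arguments": {
  "twist": [
    [0, 0, 0],
    [0, 0, 0],
    [0, 0, 0],
    [0, 0, 0],
    [0, 0, 0],
    [0, 0, 0]
  ],
  "dp": [
    [0.0015, 0.0015, 0.02],
    [0, 0, 0.03],
    [0, 0, 0.011],
    [0, 0, 0.003],
    [0, 0, 0.001],
    [0, 0, 0]
  ],
  "fingers": [0.055, 0.055, 0.055, 0.055, 0.055, 0.055]
}}

```text
t: 54.4
eef_pos: [476.6, 356.4, 95.9]
tcp_rot: [0.0, 0.701, 0.713, 0.001]
wrist_force: [0.7, 0.1, -2.5]
finger_gap: 60.0
gripper_force: 30.0
```

Call:
{"name": "carry_out", "arguments": {
  "twist": [
    [0, 0, 0],
    [0, 0, 0],
    [0, 0, 0]
  ],
  "dp": [
    [0, 0, 0.001],
    [0, 0, 0],
    [0, 0, 0]
  ],
  "fingers": [0.055, 0.055, 0.055]
}}

```text
t: 54.7
eef_pos: [476.0, 356.5, 94.2]
tcp_rot: [0.0, 0.701, 0.713, 0.0]
wrist_force: [0.1, -0.3, -2.3]
finger_gap: 59.9
gripper_force: 30.0
```

Call:
{"name": "carry_out", "arguments": {
  "twist": [
    [0, 0, 0],
    [0, 0, 0],
    [0, 0, 0]
  ],
  "dp": [
    [0, 0, 0.001],
    [0, 0, 0.001],
    [0, 0, 0]
  ],
  "fingers": [0.055, 0.055, 0.055]
}}

```text
t: 55.0
eef_pos: [476.0, 356.5, 92.7]
tcp_rot: [0.0, 0.701, 0.713, 0.0]
wrist_force: [-2.8, -1.2, 4.7]
finger_gap: 59.9
gripper_force: 30.0
```

Call:
{"name": "carry_out", "arguments": {
  "twist": [
    [0, 0, 0],
    [0, 0, 0],
    [0, 0, 0],
    [0, 0, 0],
    [0, 0, 0],
    [0, 0, 0],
    [0, 0, 0],
    [0, 0, 0]
  ],
  "dp": [
    [0, 0, 0],
    [0, 0, 0],
    [0, 0, 0],
    [0, 0, 0],
    [0, 0, -0.03],
    [0, 0, -0.04],
    [0, 0, -0.03],
    [-0.025, -0.002, 0]
  ],
  "fingers": [0.09, 0.09, 0.09, 0.09, 0.09, 0.09, 0.09, 0.09]
}}

```text
t: 55.8
eef_pos: [476.5, 334.1, 196.5]
tcp_rot: [0.001, 0.7, 0.714, 0.005]
wrist_force: [0.7, -1.1, -0.4]
finger_gap: 90.1
gripper_force: 0.0
```

Call:
{"name": "carry_out", "arguments": {
  "twist": [
    [0, 0, 0],
    [0, 0, 0],
    [0, 0, 0],
    [0, 0, 0],
    [0, 0, 0],
    [0, 0, 0],
    [0, 0, 0]
  ],
  "dp": [
    [-0.04, -0.002, 0],
    [-0.04, -0.002, 0],
    [-0.04, -0.002, 0],
    [-0.04, -0.002, 0],
    [-0.02, -0.002, 0],
    [0, 0, 0],
    [0, 0, 0]
  ],
  "fingers": [0.09, 0.09, 0.09, 0.09, 0.09, 0.09, 0.09]
}}

```text
t: 56.5
eef_pos: [467.7, 151.3, 191.9]
tcp_rot: [0.0, 0.701, 0.713, 0.0]
wrist_force: [0.5, 1.4, -0.7]
finger_gap: 90.1
gripper_force: 0.0
```

```bash
python3 - <<'E'
from h import *
to((467.5,151,45.2)); c=camera('wrist')
m=(c['image'].max(2)<95).astype(np.uint8); m[256:]=0; m[:,:200]=0;m[:,365:]=0
k,_,st,ce=cv2.connectedComponentsWithStats(m); print(proj(c,(467.5,151,105)))
for a,b in zip(st[1:],ce[1:]):
    if a[4]>200: print(a,b.round(1),cast(c,(a[0]+a[2]/2,a[1]+a[3]/2),105).round(1))
E
```

```text
t 56.5 tcp [467.7 151.3 191.9] yaw 0.0158 zax [ 0.  0. -1.] gap 90.1 F [ 0.5  1.4 -0.7] ->tool mm [ -0.3  -0.2 146.7]
[280.97965718 214.64089572]
[ 200    0  155  143 4688] [287.3 116.6] [463.6 256.7 105. ]
[259 183  48  29 308] [281.9 191. ] [468.9 165.  105. ]
[265 201  20  27 217] [273.6 213.4] [462.7 151.  105. ]
```

Call:
{"name": "carry_out", "arguments": {
  "twist": [
    [0, 0, 0],
    [0, 0, 0],
    [0, 0, 0],
    [0, 0, 0],
    [0, 0, 0],
    [0, 0, 0],
    [0, 0, 0]
  ],
  "dp": [
    [0, 0, 0.03],
    [0, 0, 0.04],
    [0, 0, 0.04],
    [0, 0, 0.025],
    [0, 0, 0.01],
    [0, 0, 0],
    [0, 0, 0]
  ],
  "fingers": [0.09, 0.09, 0.09, 0.09, 0.09, 0.09, 0.09]
}}

```text
t: 57.25
eef_pos: [468.2, 151.8, 47.7]
tcp_rot: [0.001, 0.701, 0.713, 0.001]
wrist_force: [0.4, -0.6, 0.7]
finger_gap: 89.8
gripper_force: 0.0
```

Call:
{"name": "carry_out", "arguments": {
  "twist": [
    [0, 0, 0],
    [0, 0, 0],
    [0, 0, 0],
    [0, 0, 0],
    [0, 0, 0],
    [0, 0, 0],
    [0, 0, 0],
    [0, 0, 0]
  ],
  "dp": [
    [0, 0, 0],
    [0, 0, 0],
    [0, 0, 0],
    [0, 0, 0],
    [0, 0, 0],
    [0, 0, 0],
    [0, 0, 0],
    [0, 0, 0]
  ],
  "fingers": [0.035, 0.035, 0.035, 0.035, 0.035, 0.035, 0.035, 0.035]
}}

```text
t: 58.05
eef_pos: [467.4, 151.1, 46.8]
tcp_rot: [0.0, 0.701, 0.713, -0.0]
wrist_force: [-1.3, 0.9, 0.2]
finger_gap: 40.3
gripper_force: 30.0
```

Call:
{"name": "carry_out", "arguments": {
  "twist": [
    [0, 0, 0],
    [0, 0, 0],
    [0, 0, 0],
    [0, 0, 0],
    [0, 0, 0],
    [0, 0, 0],
    [0, 0, 0],
    [0, 0, 0]
  ],
  "dp": [
    [0, 0, -0.02],
    [0, 0, -0.03],
    [0, 0, -0.03],
    [0, 0, -0.03],
    [0.02, 0, 0],
    [0.03, 0, 0],
    [0.03, 0, 0],
    [0.02, 0, 0]
  ],
  "fingers": [0.035, 0.035, 0.035, 0.035, 0.035, 0.035, 0.035, 0.035]
}}

```text
t: 58.85
eef_pos: [465.2, 252.7, 156.5]
tcp_rot: [-0.0, 0.701, 0.713, -0.0]
wrist_force: [0.2, -0.6, -2.0]
finger_gap: 40.4
gripper_force: 30.0
```

Call:
{"name": "carry_out", "arguments": {
  "twist": [
    [0, 0, 0],
    [0, 0, 0],
    [0, 0, 0]
  ],
  "dp": [
    [0.01, 0, 0],
    [0, 0, 0],
    [0, 0, 0]
  ],
  "fingers": [0.035, 0.035, 0.035]
}}

```text
t: 59.15
eef_pos: [465.3, 260.5, 156.5]
tcp_rot: [0.0, 0.701, 0.713, -0.001]
wrist_force: [-0.4, -0.4, -1.4]
finger_gap: 40.5
gripper_force: 30.0
```

Call:
{"name": "carry_out", "arguments": {
  "twist": [
    [0, 0, 0],
    [0, 0, 0],
    [0, 0, 0],
    [0, 0, 0],
    [0, 0, 0]
  ],
  "dp": [
    [0.0005, 0.001, 0.015],
    [0, 0, 0.02],
    [0, 0, 0.009],
    [0, 0, 0.002],
    [0, 0, 0]
  ],
  "fingers": [0.035, 0.035, 0.035, 0.035, 0.035]
}}

```text
t: 59.65
eef_pos: [466.8, 261.2, 111.0]
tcp_rot: [0.0, 0.701, 0.713, -0.0]
wrist_force: [0.4, -0.1, -2.0]
finger_gap: 40.5
gripper_force: 30.0
```

Call:
{"name": "carry_out", "arguments": {
  "twist": [
    [0, 0, 0],
    [0, 0, 0],
    [0, 0, 0]
  ],
  "dp": [
    [0, 0, 0.001],
    [0, 0, 0],
    [0, 0, 0]
  ],
  "fingers": [0.035, 0.035, 0.035]
}}

```text
t: 59.95
eef_pos: [466.7, 261.7, 110.3]
tcp_rot: [0.0, 0.701, 0.713, 0.0]
wrist_force: [0.6, 0.6, -1.0]
finger_gap: 40.6
gripper_force: 30.0
```

Call:
{"name": "carry_out", "arguments": {
  "twist": [
    [0, 0, 0],
    [0, 0, 0],
    [0, 0, 0]
  ],
  "dp": [
    [0, 0, 0.001],
    [0, 0, 0.0005],
    [0, 0, 0]
  ],
  "fingers": [0.035, 0.035, 0.035]
}}

```text
t: 60.25
eef_pos: [466.8, 261.8, 109.2]
tcp_rot: [0.0, 0.701, 0.713, 0.001]
wrist_force: [-1.3, -0.0, 5.7]
finger_gap: 40.1
gripper_force: 30.0
```

Contact. Release, rise and clear out toward the right, then compare with the first images numerically.

Call:
{"name": "carry_out", "arguments": {
  "twist": [
    [0, 0, 0],
    [0, 0, 0],
    [0, 0, 0],
    [0, 0, 0],
    [0, 0, 0],
    [0, 0, 0],
    [0, 0, 0],
    [0, 0, 0]
  ],
  "dp": [
    [0, 0, 0],
    [0, 0, 0],
    [0, 0, 0],
    [0, 0, 0],
    [0, 0, -0.03],
    [0, 0, -0.04],
    [0, 0, -0.04],
    [-0.03, 0, -0.02]
  ],
  "fingers": [0.09, 0.09, 0.09, 0.09, 0.09, 0.09, 0.09, 0.09]
}}

```text
t: 61.05
eef_pos: [468.1, 233.8, 241.7]
tcp_rot: [0.001, 0.7, 0.714, 0.003]
wrist_force: [1.2, -0.1, -0.6]
finger_gap: 89.7
gripper_force: 0.0
```

Call:
{"name": "carry_out", "arguments": {
  "twist": [
    [0, 0, 0],
    [0, 0, 0],
    [0, 0, 0],
    [0, 0, 0],
    [0, 0, 0],
    [0, 0, 0],
    [0, 0, 0],
    [0, 0, 0]
  ],
  "dp": [
    [-0.04, 0, 0],
    [-0.04, 0, 0],
    [-0.04, 0, 0],
    [-0.04, 0, 0],
    [-0.04, 0, 0],
    [-0.04, 0, 0],
    [-0.04, 0, 0],
    [-0.04, 0, 0]
  ],
  "fingers": [0.09, 0.09, 0.09, 0.09, 0.09, 0.09, 0.09, 0.09]
}}

```text
t: 61.85
eef_pos: [472.2, -89.9, 238.4]
tcp_rot: [0.0, 0.701, 0.713, 0.0]
wrist_force: [-0.0, 1.1, 1.0]
finger_gap: 90.0
gripper_force: 0.0
```

Call:
{"name": "carry_out", "arguments": {
  "twist": [
    [0, 0, 0],
    [0, 0, 0],
    [0, 0, 0],
    [0, 0, 0],
    [0, 0, 0],
    [0, 0, 0],
    [0, 0, 0],
    [0, 0, 0]
  ],
  "dp": [
    [-0.04, -0.04, 0],
    [-0.04, -0.04, 0],
    [-0.04, -0.03, 0],
    [-0.04, -0.03, 0],
    [-0.04, -0.03, 0],
    [-0.04, -0.03, 0],
    [-0.04, -0.03, 0],
    [-0.04, 0, 0]
  ],
  "fingers": [0.09, 0.09, 0.09, 0.09, 0.09, 0.09, 0.09, 0.09]
}}

```text
t: 62.65
eef_pos: [253.9, -404.2, 238.6]
tcp_rot: [-0.0, 0.702, 0.712, -0.0]
wrist_force: [1.1, 0.1, 0.5]
finger_gap: 90.1
gripper_force: 0.0
```

```bash
python3 - <<'E'
from h import *
to((200,-450,250))
for n,rois in (('top',{'salt':(108,232,142,264),'honey':(148,219,192,257),'spice':(205,225,240,257),'knob':(166,278,188,298)}),('scene',{'salt':(198,262,228,305),'honey':(220,226,258,278),'spice':(260,200,290,248),'knob':(264,270,284,296)})):
    a=cv2.imread(f'raw_{n}0.png'); c=camera(n); b=c['image'][:,:,::-1].copy(); cv2.imwrite(f'raw_{n}9.png',b)
    for k,(x0,y0,x1,y1) in rois.items():
        r=cv2.matchTemplate(b[y0-12:y1+12,x0-12:x1+12],a[y0:y1,x0:x1],cv2.TM_CCOEFF_NORMED); _,v,_,l=cv2.minMaxLoc(r); print(n,k,'shift px',l[0]-12,l[1]-12,'score',round(v,3))
t=c0=camera('top'); x,y=proj(t,(460,-78,24)).astype(int); H=cv2.cvtColor(t['image'],cv2.COLOR_RGB2HSV)[y-30:y+30,x-30:x+30]
m=cv2.inRange(H,(35,25,15),(100,255,255)); k,_,st,ce=cv2.connectedComponentsWithStats(m)
for a,b in zip(st[1:],ce[1:]):
    if a[4]>40: print('tea',a,cast(t,(b[0]+x-30,b[1]+y-30),24).round(1))
E
```

```text
t 62.65 tcp [ 253.9 -404.2  238.6] yaw 0.0138 zax [-0.001 -0.    -1.   ] gap 90.1 F [1.1 0.1 0.5] ->tool mm [-45.  -54.5 -11.3]
top salt shift px 0 0 score 0.987
top honey shift px -1 -1 score 0.971
top spice shift px 0 -1 score 0.94
top knob shift px 0 0 score 0.996
scene salt shift px 0 0 score 0.966
scene honey shift px -1 0 score 0.907
scene spice shift px -1 0 score 0.978
scene knob shift px 0 0 score 0.996
tea [ 21  22  19  18 266] [459.3 -77.3  24. ]
```

Every jar is back within about 2 mm of its old place and upright, the knob matches its shut position, and the tea light shows as a full round disc in the socket. Handing in.

```bash
python3 -c "
from bench import *
print(close_job())"
```

```text
the job is handed in; nothing more can be done
None
```

The job is handed in at about 63 s: the tea light is in the holder's socket, the lid is shut, and all three jars stand upright within about 2 mm of their old places on it; I did not touch the tape or re-measure its position.

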